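# Make up the cough kit and the massage kit

### The arm

A 6-joint arm with a two-finger parallel gripper is mounted at the origin on the work surface. World frame = base frame: x ahead of the robot, y to its left, z up, the work surface at z = 0. Lengths are in m, angles in rad, forces in N, time in s.
With the tool pointing down it reaches from about 0.275 to 1 m from the base axis. Payload 8.4 kg.
Tool frame: the origin (TCP) lies between the finger pads; the fingertips stand 22 mm ahead of it and the grasp point (between the pads) lies 3 mm ahead of it (bot.tip_extent is the distance from the TCP to the fingertips, in m); z points along the fingers, y is the direction in which the jaws open and shut (so a half turn about z gives the same grasp; the last joint's range is limited). The gripper opens to 85 mm and grips with 20 to 120 N. Pads are 22 mm wide; open, the fingers measure 114 mm over their backs; the gripper's body (76 mm by 85 mm) begins 54 mm behind the grasp point. The pads swing forward as they close: fully open they stand 13 mm farther back than shut.
Start: joints at [1.129, 0.353, 1.633, -0, 1.155, -0.002], TCP at [0.266, 0.566, 0.253] pointing down, gripper open.
Joint ranges: [-2.63, 2.63], [-0.92, 2.1], [0.06, 2.66], [-1.3, 4.44], [0, 2.69], [-3.02, 3.02]. Speed limits (rad/s): [2.22, 2.22, 2.79, 3.14, 3.14, 3.14].

### API

Orientations are given as a unit quaternion [x, y, z, w].
In Python, from bench import monitor, cams, bot gives the robot as it stands.
- The arm moves only by the tool step_arm, never from a script. Its argument "increments" is a list of rows, each a list of 3 entries, a list of its own where there are three numbers: the shift along the tool's x, y, z each as a share of 0.025 m, from -1 to 1, then the turn, a rotation vector about the tool's x, y, z each as a share of 5 degrees, from -1 to 1, then the opening, from 0 (shut) to 1 (fully open). In form: [[[x, y, z], [rx, ry, rz], fingers], ...]. A call has 1 to 8 rows; each row shifts and turns the pose as measured when the row begins, along the tool's axes as they then stand; what a row does not reach is not made up. A row lasts 1/12 s, in which the tool goes at most 41.7 mm and 7.16 degrees, less where a joint would pass 70% of its speed; a pose out of reach is approached as far as the arm can. A call with a number of a shift or a turn outside -1 to 1 is refused whole. A call with a gripper value outside its range is refused whole. The fingers move at their own pace and stop on an object; "force" is the grip in N (left out, the last holds). Time passes only in rows, so rows that do not move let the fingers close. It gives the time, the measured TCP pose, the force and the opening at its end, in the units of the state.
- monitor.sense(): the state, without advancing time (a new reading comes with each control period).
- cams.capture(name): name is "side" or "top" or "wrist"; returns the picture (400x640x3 uint8, red, green, blue); there is no depth.
- cams.camera_params(name): a dict with "intrinsics" (3x3 intrinsics, pixels), "extrinsics" (4x4, takes a point from camera to world coordinates). Camera axes: x right, y down, z forward; pixel columns grow to the right and rows downward; lengths in m; the calibration is good to about 2 mm. A picture is of the moment at which its call begins: read the wrist's pose just before it. camera_params takes no time and is no camera call; for the wrist camera it gives the pose at the moment of the call.
- bot.close_job(): hands the job in, once; it reports no verdict.
The state is a dict: "time": time; "qpos": joint angles; "dq": joint speeds; "joint_torque": joint torques, N m; "tcp_pos": TCP position; "orientation": TCP orientation; "ft_force": force on the tool from outside, world axes, zero at the start; "wrist_torque": the same for the moment, N m; "opening": finger opening in m.
Only numpy, scipy, OpenCV 4.12 (cv2) and the standard library are available. Lean on these libraries where they do the work, as an engineer would, in place of code of your own. Each camera call takes 0.05 s, during which the arm holds its last target.

### The job

Make up two kits from the stock on the turntable. The cough kit goes in the oblong tray: the flat tin in the larger compartment, the brown bottle upright in the smaller one, and the clear dosing cup upside down over the bottle's cap, fully home; the massage kit goes in the square tray: the massager on its feet in the wide compartment and the tall tin in the narrow one, both tins standing lid up. Leave the cream jar and the glass tumbler where they stand.

Things in the scene. Friction and masses are not known exactly. Their poses are not given: they have to be found in the camera images.
- bottle_mid (a point): closed brown plastic medicine bottle, on the turntable at the start: 94 mm tall in all, round body 46 mm across and straight up to 56 mm above its underside, then a shoulder narrowing to 29 mm at 66 mm, and a ribbed white screw cap 28 mm across from 70 to 94 mm. Origin on its axis 47 mm above its underside; z is up.
- cup_mid (a point): clear plastic dosing cup, upside down (mouth down) on the turntable: 28.5 mm tall; outside 43 mm across at the mouth, 37 mm at the closed end; inside 26 mm deep, 38 mm across at the mouth, 32 mm at the closed end, which rests on the bottle's cap when fully home (origin then 35 mm above the bottle's). Origin on its axis 14.25 mm above the mouth edge; z points up while it is upside down.
- massager_mid (a point): pink hard silicone palm massager standing on four ball feet on the turntable: 58 mm tall, round body 66 mm across (18 to 24 mm above its feet), and on top a round grip knob 36 mm across reaching from 43 to 57 mm above its feet. Origin on its axis 29 mm above the feet; z is up.
- flat_tin_mid (a point): the wide, flat round steel tin with lid (closed), on the turntable at the start: 58 mm across, 28 mm tall. Its origin is on its axis half-way up; z is up.
- tall_tin_mid (a point): the narrow, tall round steel tin with lid (closed), on the turntable at the start: 42 mm across, 48 mm tall. Its origin is on its axis half-way up; z is up.
- oblong_tray: fixed grey plastic tray, oblong: 162 mm (its x) by 98 mm (its y). Origin on the table under its centre. Floor 4 mm above the table, rims and dividing wall 14 mm above the table, 4 mm thick. Smaller compartment: 64 (x) by 90 mm, centre at x = -43 mm, y = 0; larger compartment: 86 by 90 mm, centre at x = +36 mm, y = 0.
- square_tray: fixed grey plastic tray, square: 164 mm by 164 mm. Origin on the table under its centre. Floor 4 mm above the table, rims and dividing wall 14 mm above the table, 4 mm thick. Two long compartments side by side. Narrow: 62 (its x) by 156 mm (its y), centre at x = -47 mm, y = 0; wide: 90 by 156 mm, centre at x = +33 mm, y = 0.
- turntable: low turntable holding the stock: round platter 250 mm across, top 30 mm above the table, spinning about its centre with slight friction if pushed sideways. The five stock things stand about 95 mm from its centre and roughly 110 mm apart, in any order. Origin on the table under the platter's centre; it belongs to the fixed foot and does not turn.
- cream_jar_mid (a point): white cream jar with a white lid in the middle of the turntable, a bystander: 50 mm across, 38 mm tall. Its origin is on its axis half-way up; z is up.
- tumbler_mid (a point): glass tumbler on the table beside the work, a bystander: 72 mm across, 100 mm tall. Its origin is on its axis half-way up; z is up.
Mind the look-alikes: they are no part of the job. Leave any red look-alike of the square_tray alone. What is shaped like the oblong_tray but turquoise is not meant.

How it is judged:
By the outcome, as a careful person would: the job done as asked, in the order asked, and still so for the second after the job is handed in, with the robot touching nothing.
It also fails if it takes over 141 s, if anything falls off the work surface, if the arm or the gripper's body presses on something with over 40 N, if the wrist force passes 120 N, or if a joint passes its speed limit or range.

## Working session

There is one attempt and no reset: what is moved stays moved. The work goes in short steps, Python scripts to look and compute and a tool call to move; the robot and the scene stay as the last step left them, time stands still between calls to the robot, and variables do not carry over. Pictures are saved under pics/ and viewed, and the job is handed in when it is done.

Besides the shell and the picture viewer there is one more tool, called after "Call:" as name(argument=value, ...) on one line, values as JSON. step_arm: Moves the arm, as the interface text tells. Its arguments: {"type":"object","properties":{"increments":{"type":"array"},"force":{"type":"number"}},"required":["increments"]}

```bash
ls; mkdir -p pics
cat > h.py <<'E'
import numpy as np, cv2
from bench import monitor, cams, bot
def P(name): 
    d=cams.camera_params(name); return np.array(d["intrinsics"]),np.array(d["extrinsics"])
def save(img,fn,scale=1):
    cv2.imwrite('pics/'+fn, cv2.cvtColor(cv2.resize(img,None,fx=scale,fy=scale,interpolation=cv2.INTER_CUBIC) if scale!=1 else img,cv2.COLOR_RGB2BGR))
def px2w(K,E,u,v,z):
    r=E[:3,:3]@np.linalg.inv(K)@np.array([u,v,1.0]); o=E[:3,3]
    return o+r*(z-o[2])/r[2]
def w2px(K,E,p):
    c=np.linalg.inv(E)@np.append(p,1); q=K@c[:3]; return q[:2]/q[2]
E
python3 - <<'E'
from h import *
for n in ["side","top","wrist"]:
    K,E=P(n); print(n,K.round(1).tolist(),E.round(4).tolist())
    im=cams.capture(n); np.save('pics/%s0.npy'%n,im); save(im,n+'0.png')
s=monitor.sense(); print({k:(np.round(v,4).tolist()) for k,v in s.items()}, bot.tip_extent)
E
```

```text
pics
side [[427.8, 0.0, 315.7], [0.0, 427.8, 192.0], [0.0, 0.0, 1.0]] [[0.9529, -0.1782, 0.2455, 0.1576], [-0.3031, -0.5911, 0.7475, -0.8886], [0.012, -0.7867, -0.6172, 0.8573], [0.0, 0.0, 0.0, 1.0]]
top [[447.3, 0.0, 320.8], [0.0, 447.3, 203.4], [0.0, 0.0, 1.0]] [[-0.0102, -0.9979, 0.0639, 0.4246], [-0.9999, 0.0104, 0.0028, 0.0634], [-0.0035, -0.0639, -0.9979, 1.306], [0.0, 0.0, 0.0, 1.0]]
wrist [[279.6, 0.0, 318.6], [0.0, 279.6, 196.2], [0.0, 0.0, 1.0]] [[0.4262, 0.8716, 0.2424, 0.2049], [0.9046, -0.4101, -0.1161, 0.5949], [-0.0018, 0.2688, -0.9632, 0.3728], [0.0, 0.0, 0.0, 1.0]]
{'time': 0.15, 'qpos': [1.1286, 0.3535, 1.634, 0.0, 1.1552, -0.0024], 'dq': [0.0004, 0.0008, -0.0034, -0.0008, -0.0007, 0.0016], 'joint_torque': [-0.001, -60.5645, -34.2336, -0.0002, 0.0063, 0.0], 'tcp_pos': [0.266, 0.5652, 0.2527], 'orientation': [0.2181, 0.9759, -0.0005, -0.0001], 'ft_force': [-0.273, 0.4138, 0.7858], 'wrist_torque': [-0.0203, 0.0384, -0.0124], 'opening': 0.0855} 0.022
```

View pics/top0.png

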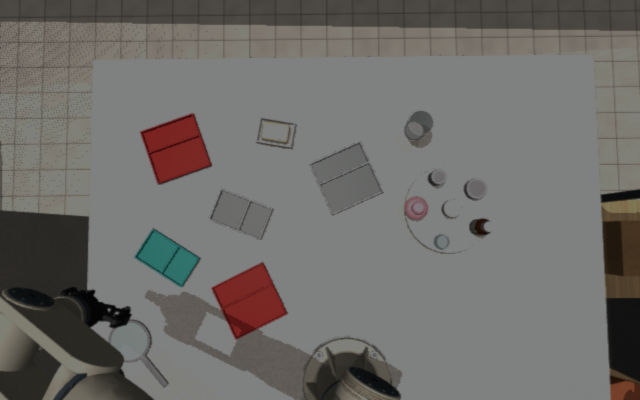

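View pics/side0.png

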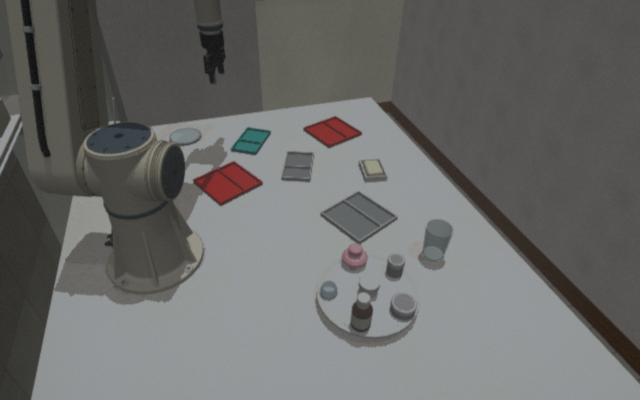

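View pics/wrist0.png

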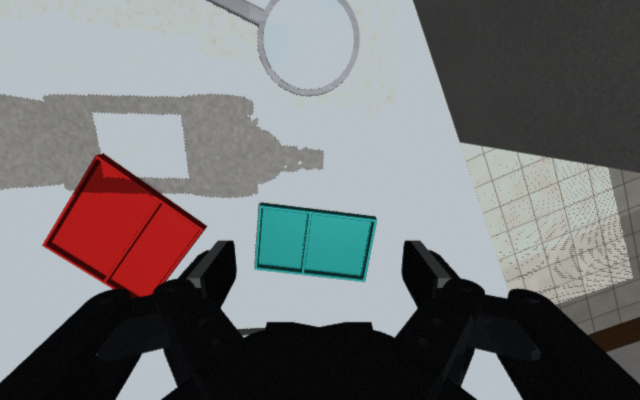

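The top view shows the grey oblong tray at about (242,214), the grey square tray at (346,178) and the turntable at (447,210). The red and turquoise trays are the look-alikes. I'll enlarge the crops next.

Run:
```python
from h import *
im=np.load('pics/top0.npy'); 
a=np.clip(im.astype(float)*1.6,0,255).astype(np.uint8)
save(a[150:260,395:500],'c1.png',5.4)
save(a[135:250,200:390],'c2.png',4.2)
b=np.load('pics/side0.npy'); b=np.clip(b.astype(float)*1.5,0,255).astype(np.uint8)
save(b[210:345,305:465],'c3.png',4.4)
```

```text
(no output)
```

View pics/c1.png

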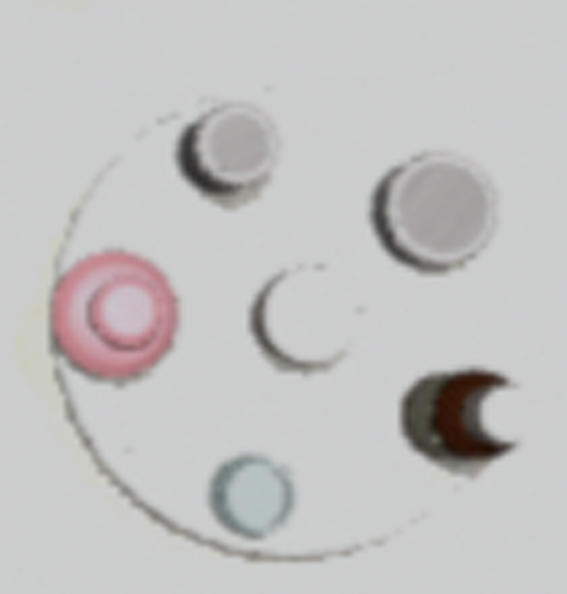

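View pics/c2.png

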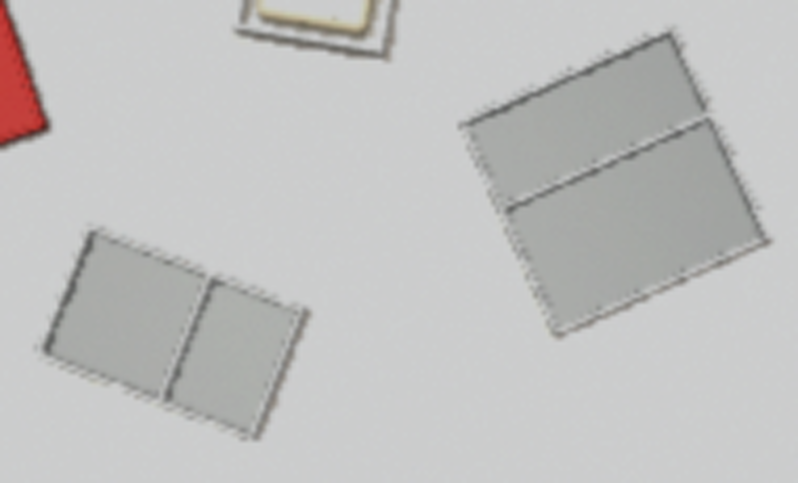

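View pics/c3.png

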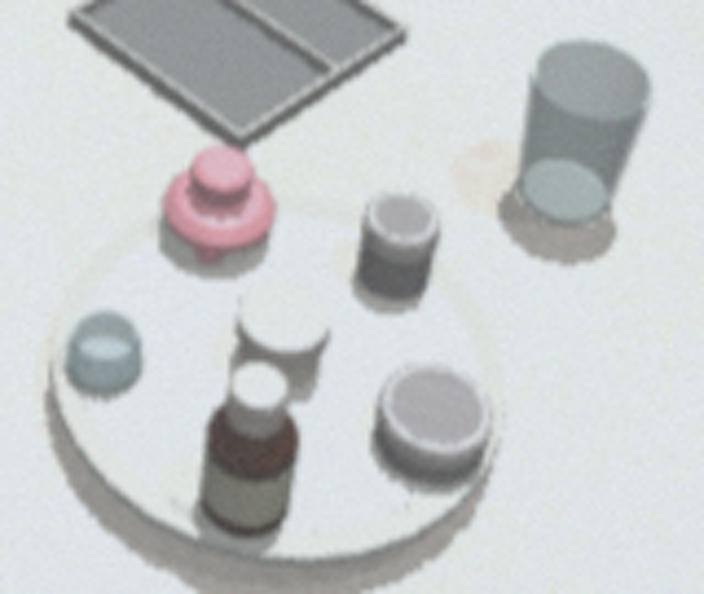

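```bash
cat > m1.py <<'E'
from h import *
def c(p,s,o): return (p[0]+.5)/s-.5+o[0],(p[1]+.5)/s-.5+o[1]
Kt,Et=P('top');Ks,Es=P('side')
T=lambda p,z:px2w(Kt,Et,*c(p,5.4,(395,150)),z)
S=lambda p,z:px2w(Ks,Es,*c(p,4.4,(305,210)),z)
R=lambda p,z:px2w(Kt,Et,*c(p,4.2,(200,135)),z)
for n,a,b,z in [('tall',(237,145),(403,218),.078),('flat',(440,210),(436,405),.058),('knob',(127,312),(222,168),.085),('cup',(256,495),(106,328),.0585),('bottle',(497,415),(260,386),.124),('jar',(305,318),(285,323),.068)]:
    print(n,T(a,z).round(4)[:2],S(b,z).round(4)[:2])
print('massbody',T((115,315),.051))
def tray(C,div,half):
    W=np.array([R(p,.014)[:2] for p in C])
    for i in range(4): print('  side',np.linalg.norm(W[i]-W[(i+1)%4]).round(4))
    d=[R(p,.014)[:2] for p in div]
    print(' ctr',W.mean(0).round(4),'div',np.round(d,4).tolist())
    return W
W=tray([(92,230),(307,312),(258,438),(43,352)],[(210,278),(166,400)],0)
x=(W[0]+W[3]-W[1]-W[2]);print('oblong x axis yaw',np.degrees(np.arctan2(x[1],x[0]))); y=W[1]-W[2]+W[0]-W[3]; print('perp', np.degrees(np.arctan2(y[1],y[0])))
W=tray([(463,125),(672,33),(767,241),(558,335)],[(510,210),(710,117)],0)
x=(W[2]+W[3]-W[0]-W[1]);print('sq x axis yaw',np.degrees(np.arctan2(x[1],x[0]))); y=W[1]-W[0]+W[2]-W[3]; print('perp', np.degrees(np.arctan2(y[1],y[0])))
E
python3 m1.py
```

```text
tall [ 0.5743 -0.2586] [ 0.5764 -0.2579]
flat [ 0.5417 -0.368 ] [ 0.5452 -0.3662]
knob [ 0.489  -0.1989] [ 0.4907 -0.1982]
cup [ 0.3955 -0.2686] [ 0.3974 -0.268 ]
bottle [ 0.4348 -0.3697] [ 0.4371 -0.3742]
jar [ 0.4859 -0.2936] [ 0.4874 -0.3003]
massbody [ 0.4893364  -0.19989574  0.051     ]
  side 0.1595
  side 0.0926
  side 0.1598
  side 0.0904
 ctr [0.4793 0.2974] div [[0.5169, 0.2732], [0.4332, 0.3034]]
oblong x axis yaw 68.15540306683201
perp -21.589039000118422
  side 0.1588
  side 0.1589
  side 0.1582
  side 0.1597
 ctr [ 0.5798 -0.007 ] div [[0.5618, 0.0658], [0.6251, -0.0735]]
sq x axis yaw -156.44363097267242
perp -66.5299687478871
```

Call:
step_arm(increments=[[[-0.87,-0.97,0],[0,0,0],1],[[-0.87,-0.97,0],[0,0,0],1],[[-0.87,-0.97,0],[0,0,0],1],[[-0.87,-0.97,0],[0,0,0],1],[[-0.87,-0.97,0],[0,0,0],1],[[-0.87,-0.97,0],[0,0,0],1],[[-0.87,-0.97,0],[0,0,0],1],[[-0.87,-0.97,0],[0,0,0],1]], force=40)

```text
time: 0.82
tcp_pos: [0.3406, 0.3106, 0.2499]
orientation: [0.214, 0.977, -0.001, -0.001]
ft_force: [0.2, 0.0, 0.3]
opening: 0.0856
```

```bash
cat >> h.py <<'E'
from scipy.spatial.transform import Rotation as Ro
def delta(target, quiet=False, yaw=None):
    """prints remaining shift in tool axes, in units of 25 mm; yaw = wanted world angle of tool y, deg"""
    s=monitor.sense(); p=np.array(s['tcp_pos']); R=Ro.from_quat(s['orientation']).as_matrix()
    d=R.T@(np.array(target)-p)
    ang=np.degrees(np.arctan2(R[1,1],R[0,1]))
    want=ang if yaw is None else yaw
    yy=np.radians(want); y=np.array([np.cos(yy),np.sin(yy),0]); z=np.array([0,0,-1.]); x=np.cross(y,z)
    Rw=np.stack([x,y,z],1); rv=Ro.from_matrix(R.T@Rw).as_rotvec(degrees=True)/5
    print('t %.2f tcp %s yaw %.1f open %.4f F %s'%(s['time'],p.round(4),ang,s['opening'],np.round(s['ft_force'],1)))
    print(' shift/25mm',(d/.025).round(3),' turn/5deg',rv.round(3),'dist',np.linalg.norm(d).round(4))
def sq(): return monitor.sense()
E
python3 - <<'E'
from h import *
delta([.543,-.367,.2],yaw=64.8)
E
```

```text
t 0.82 tcp [0.3406 0.3106 0.2499] yaw 65.2 open 0.0856 F [0.2 0.  0.3]
 shift/25mm [-18.707 -21.221   1.998]  turn/5deg [-0.018 -0.017  0.089] dist 0.709
```

Call:
step_arm(increments=[[[-0.88,-1,0],[0,0,0],1],[[-0.88,-1,0],[0,0,0],1],[[-0.88,-1,0],[0,0,0],1],[[-0.88,-1,0],[0,0,0],1],[[-0.88,-1,0],[0,0,0],1],[[-0.88,-1,0],[0,0,0],1],[[-0.88,-1,0],[0,0,0],1],[[-0.88,-1,0],[0,0,0],1]])

```text
time: 1.48
tcp_pos: [0.4168, 0.0424, 0.25]
orientation: [0.213, 0.977, -0.0, -0.0]
ft_force: [0.6, -0.0, 0.4]
opening: 0.0857
```

Call:
step_arm(increments=[[[-0.88,-1,0],[0,0,0],1],[[-0.88,-1,0],[0,0,0],1],[[-0.88,-1,0],[0,0,0],1],[[-0.88,-1,0],[0,0,0],1],[[-0.88,-1,0],[0,0,0],1],[[-0.88,-1,0],[0,0,0],1],[[-0.5,-0.5,0],[0,0,0],1],[[0,0,0],[0,0,0],1]])

```text
time: 2.15
tcp_pos: [0.4818, -0.1829, 0.25]
orientation: [0.216, 0.976, -0.001, 0.001]
ft_force: [-0.0, 0.8, 0.7]
opening: 0.0853
```

Run:
```python
from h import *
delta([.543,-.367,.2],yaw=64.8)
K,E=P('wrist'); im=cams.capture('wrist'); np.savez('pics/w1.npz',im=im,K=K,E=E); save(im,'w1.png',1.25)
```

```text
t 2.15 tcp [ 0.4818 -0.1829  0.25  ] yaw 65.1 open 0.0853 F [-0.   0.8  0.7]
 shift/25mm [-5.316 -5.647  2.021]  turn/5deg [-0.016  0.024  0.059] dist 0.2004
```

View pics/w1.png

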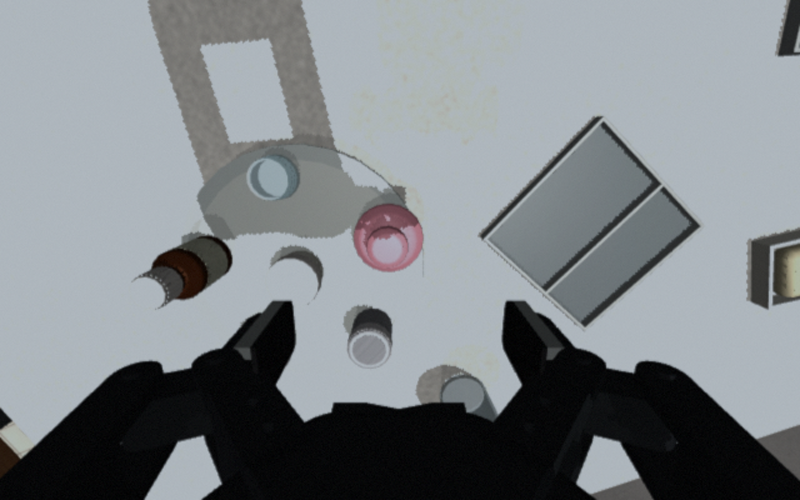

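```bash
cat > wm.py <<'E'
from h import *
def load(f): d=np.load('pics/%s.npz'%f); return d['im'],d['K'],d['E']
def W(f,p,z,s=1.25):
    im,K,E=load(f); return px2w(K,E,(p[0]+.5)/s-.5,(p[1]+.5)/s-.5,z)
E
python3 - <<'E'
from wm import *
f='w1'
print('cup',W(f,(272,178),.0585),'tall',W(f,(371,350),.078),'knob',W(f,(387,243),.085))
C=np.array([W(f,p,.014)[:2] for p in [(600,118),(700,226),(584,328),(482,236)]]);print(C.round(4),C.mean(0).round(4),[np.linalg.norm(C[i]-C[(i+1)%4]).round(4) for i in range(4)])
im,K,E=load(f)
# tip check: project tip points
R=Ro.from_quat(monitor.sense()['orientation']).as_matrix();p=np.array(monitor.sense()['tcp_pos'])
for z in (0.0,.009,.022):
  for sy in (-1,1): print(z,(w2px(K,E,p+R@np.array([0,sy*.0428,z]))*1.25).round(0))
E
```

```text
cup [ 0.39703626 -0.26561865  0.0585    ] tall [ 0.57712501 -0.2554198   0.078     ] knob [ 0.48691046 -0.19545552  0.085     ]
[[ 0.4772  0.0327]
 [ 0.624   0.0972]
 [ 0.6875 -0.0465]
 [ 0.5386 -0.1122]] [ 0.5818 -0.0072] [np.float64(0.1603), np.float64(0.1571), np.float64(0.1628), np.float64(0.1573)]
0.0 [287. 329.]
0.0 [510. 329.]
0.009 [294. 318.]
0.009 [504. 318.]
0.022 [302. 304.]
0.022 [495. 304.]
```

Call:
step_arm(increments=[[[-0.88,-0.94,0.3],[0,0,0],1],[[-0.88,-0.94,0.3],[0,0,0],1],[[-0.88,-0.94,0.3],[0,0,0],1],[[-0.88,-0.94,0.5],[0,0,0],1],[[-0.88,-0.94,0.5],[0,0,0],1],[[-0.88,-0.94,0.6],[0,0,0],1],[[0,0,1],[0,0,0],1],[[0,0,0.8],[0,0,0],1]])

```text
time: 2.87
tcp_pos: [0.5453, -0.3642, 0.1422]
orientation: [0.213, 0.977, 0.0, 0.003]
ft_force: [-0.0, 0.8, -1.0]
opening: 0.0854
```

Run:
```python
from h import *
delta([.5435,-.367,.058],yaw=64.8)
K,E=P('wrist'); im=cams.capture('wrist'); np.savez('pics/w2.npz',im=im,K=K,E=E); save(im,'w2.png',1.25)
```

```text
t 2.87 tcp [ 0.5453 -0.3642  0.1422] yaw 65.4 open 0.0854 F [-0.   0.8 -1. ]
 shift/25mm [ 0.036 -0.136  3.369]  turn/5deg [0.016 0.059 0.119] dist 0.0843
```

View pics/w2.png

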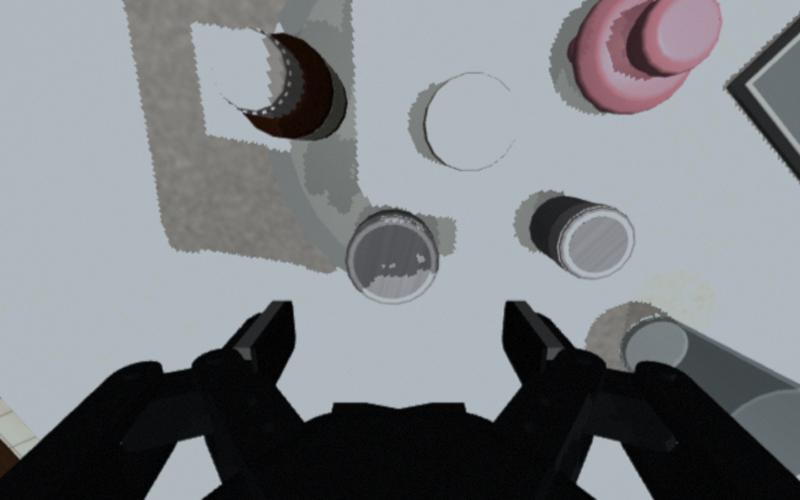

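Run:
```python
from wm import *
print('flat',W('w2',(393,258),.058),'tall',W('w2',(597,241),.078),'jar',W('w2',(469,121),.068),'knob',W('w2',(681,34),.087),'cap',W('w2',(250,72),.124))
```

```text
flat [ 0.54202502 -0.36550229  0.058     ] tall [ 0.57385952 -0.25722189  0.078     ] jar [ 0.4873143  -0.29606593  0.068     ] knob [ 0.49216682 -0.20081855  0.087     ] cap [ 0.43779282 -0.37286096  0.124     ]
```

Call:
step_arm(increments=[[[0.03,-0.08,1],[0,0,0.1],1],[[0,0,1],[0,0,0],1],[[0,0,0.9],[0,0,0],1],[[0,0,0.45],[0,0,0],1],[[0,0,0],[0,0,0],1]])

```text
time: 3.33
tcp_pos: [0.5427, -0.3578, 0.0531]
orientation: [0.216, 0.976, 0.002, -0.001]
ft_force: [-0.9, 0.4, 0.6]
opening: 0.0852
```

Run:
```python
from h import *
delta([.543,-.366,.058],yaw=64.8)
K,E=P('wrist'); im=cams.capture('wrist'); np.savez('pics/w3.npz',im=im,K=K,E=E); save(im,'w3.png',1.25)
```

```text
t 3.33 tcp [ 0.5427 -0.3578  0.0531] yaw 65.1 open 0.0852 F [-0.9  0.4  0.6]
 shift/25mm [-0.15  -0.291 -0.197]  turn/5deg [ 0.041 -0.03   0.057] dist 0.0096
```

View pics/w3.png

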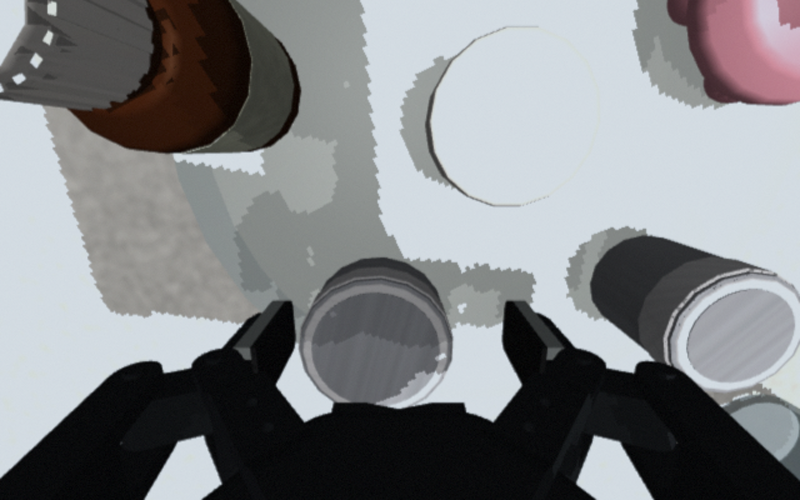

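Call:
step_arm(increments=[[[-0.15,-0.29,-0.15],[0,0,0],1],[[0,0,0],[0,0,0],1]])

```text
time: 3.55
tcp_pos: [0.5446, -0.3661, 0.0607]
orientation: [0.215, 0.977, 0.002, 0.0]
ft_force: [1.2, -0.1, 0.8]
opening: 0.0853
```

Run:
```python
from h import *
delta([.543,-.366,.058],yaw=64.8)
```

```text
t 3.55 tcp [ 0.5446 -0.3661  0.0607] yaw 65.2 open 0.0853 F [ 1.2 -0.1  0.8]
 shift/25mm [ 0.062 -0.023  0.106]  turn/5deg [ 0.037 -0.002  0.078] dist 0.0031
```

Call:
step_arm(increments=[[[0.05,0,0.12],[0,0,0],1],[[0,0,0],[0,0,0],0.4],[[0,0,0],[0,0,0],0.4],[[0,0,0],[0,0,0],0.4],[[0,0,0],[0,0,0],0.4],[[0,0,0],[0,0,0],0.4],[[0,0,0],[0,0,0],0.4],[[0,0,0],[0,0,0],0.4]], force=40)

```text
time: 4.22
tcp_pos: [0.5458, -0.3678, 0.0634]
orientation: [0.215, 0.977, 0.0, 0.004]
ft_force: [0.6, -0.4, -0.6]
opening: 0.0566
```

Call:
step_arm(increments=[[[0,0,-0.5],[0,0,0],0.4],[[0,0,-1],[0,0,0],0.4],[[0,0,-1],[0,0,0],0.4],[[0,0,-1],[0,0,0],0.4],[[0,0,-1],[0,0,0],0.4],[[0,0,0],[0,0,0],0.4]])

```text
time: 4.72
tcp_pos: [0.5432, -0.3665, 0.1812]
orientation: [0.215, 0.977, 0.001, 0.001]
ft_force: [1.4, -0.9, -1.1]
opening: 0.0562
```

Run:
```python
from h import *
delta([.4945,.3355,.15],yaw=64.8)
print(bot.tip_extent)
K,E=P('wrist'); im=cams.capture('wrist'); np.savez('pics/w4.npz',im=im,K=K,E=E); save(im,'w4.png',1.25)
```

```text
t 4.72 tcp [ 0.5432 -0.3665  0.1812] yaw 65.1 open 0.0562 F [ 1.4 -0.9 -1.1]
 shift/25mm [13.581 24.651  1.301]  turn/5deg [0.035 0.019 0.065] dist 0.7044
0.022
```

View pics/w4.png

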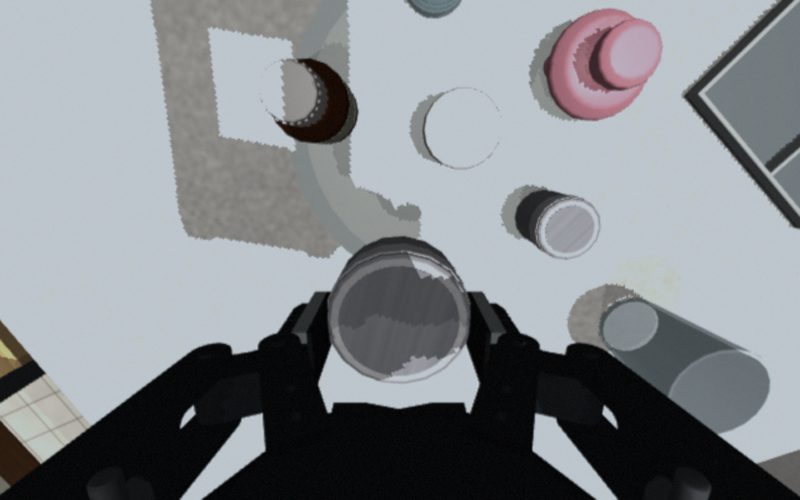

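Call:
step_arm(increments=[[[0.54,0.98,0],[0,0,0],0.4],[[0.54,0.98,0],[0,0,0],0.4],[[0.54,0.98,0],[0,0,0],0.4],[[0.54,0.98,0],[0,0,0],0.4],[[0.54,0.98,0],[0,0,0],0.4],[[0.54,0.98,0],[0,0,0],0.4],[[0.54,0.98,0],[0,0,0],0.4],[[0.54,0.98,0],[0,0,0],0.4]])

```text
time: 5.43
tcp_pos: [0.5226, -0.1383, 0.1756]
orientation: [0.219, 0.976, 0.001, -0.002]
ft_force: [0.6, 1.0, -0.3]
opening: 0.0562
```

Call:
step_arm(increments=[[[0.54,0.98,0],[0,0,0],0.4],[[0.54,0.98,0],[0,0,0],0.4],[[0.54,0.98,0],[0,0,0],0.4],[[0.54,0.98,0],[0,0,0],0.4],[[0.54,0.98,0],[0,0,0],0.4],[[0.54,0.98,0],[0,0,0],0.4],[[0.54,0.98,0],[0,0,0],0.4],[[0.54,0.98,0],[0,0,0],0.4]])

```text
time: 6.1
tcp_pos: [0.5003, 0.0961, 0.1708]
orientation: [0.219, 0.976, -0.0, -0.008]
ft_force: [0.1, -0.0, -1.1]
opening: 0.0567
```

Call:
step_arm(increments=[[[0.54,0.98,0],[0,0,0],0.4],[[0.54,0.98,0],[0,0,0],0.4],[[0.4,0.7,0],[0,0,0],0.4],[[0,0,0],[0,0,0],0.4],[[0,0,0],[0,0,0],0.4]])

```text
time: 6.52
tcp_pos: [0.4907, 0.1799, 0.1677]
orientation: [0.217, 0.976, -0.001, -0.011]
ft_force: [-0.2, 0.4, -0.1]
opening: 0.0561
```

Run:
```python
from h import *
delta([.4945,.3355,.15],yaw=64.8)
K,E=P('wrist'); im=cams.capture('wrist'); np.savez('pics/w5.npz',im=im,K=K,E=E); save(im,'w5.png',1.25)
```

```text
t 6.52 tcp [0.4907 0.1799 0.1677] yaw 65.0 open 0.0561 F [-0.2  0.4 -0.1]
 shift/25mm [2.483 5.707 0.719]  turn/5deg [-0.082 -0.233  0.03 ] dist 0.1566
```

View pics/w5.png

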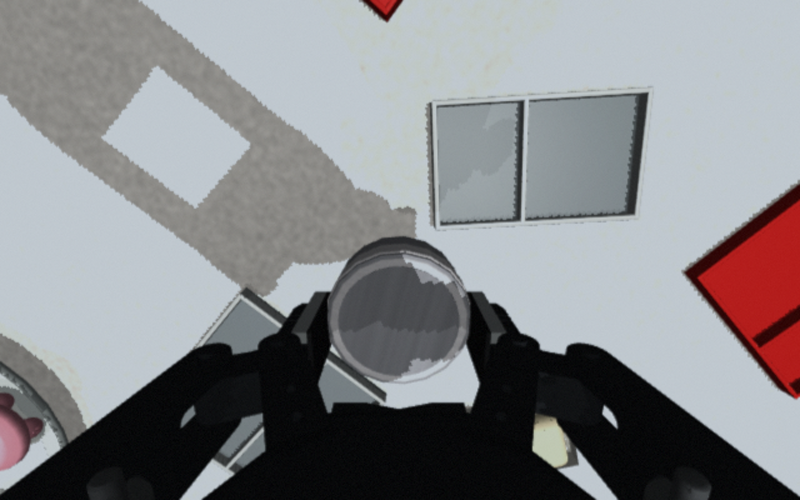

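Run:
```python
from wm import *
f='w5'
C=np.array([W(f,p,.014)[:2] for p in [(430,102),(652,88),(638,217),(436,230)]]);print(C.round(4),C.mean(0).round(4),[np.linalg.norm(C[i]-C[(i+1)%4]).round(4) for i in range(4)])
x=C[1]+C[2]-C[0]-C[3]; print(np.degrees(np.arctan2(x[1],x[0])))
d=np.array([W(f,p,.014)[:2] for p in [(524,97),(521,222)]]);print(d)
for z in(.004,): print([W(f,p,z)[:2].round(4) for p in [(437,107),(520,222)]])
```

```text
[[0.4066 0.2444]
 [0.4663 0.3939]
 [0.5545 0.3592]
 [0.4966 0.21  ]] [0.481  0.3019] [np.float64(0.1609), np.float64(0.0948), np.float64(0.16), np.float64(0.0963)]
68.52099418680983
[[0.43267229 0.30797711]
 [0.51920523 0.27401511]]
[array([0.4112, 0.2491]), array([0.522 , 0.2756])]
```

Call:
step_arm(increments=[[[0.41,0.95,0.2],[0,-0.1,0],0.4],[[0.41,0.95,0.2],[-0.05,-0.1,0],0.4],[[0.41,0.95,0.3],[0,0,0],0.4],[[0.41,0.95,0.4],[0,0,0],0.4],[[0.41,0.95,0.4],[0,0,0],0.4],[[0.41,0.95,0.5],[0,0,0],0.4],[[0,0,0.7],[0,0,0],0.4],[[0,0,0],[0,0,0],0.4]])

```text
time: 7.23
tcp_pos: [0.4976, 0.3307, 0.0958]
orientation: [0.222, 0.975, -0.003, -0.001]
ft_force: [-1.3, -1.6, -1.7]
opening: 0.0562
```

Run:
```python
from h import *
delta([.4947,.3372,.040],yaw=64.8)
K,E=P('wrist'); im=cams.capture('wrist'); np.savez('pics/w6.npz',im=im,K=K,E=E); save(im,'w6.png',1.25)
```

```text
t 7.23 tcp [0.4976 0.3307 0.0958] yaw 64.3 open 0.0562 F [-1.3 -1.6 -1.7]
 shift/25mm [0.215 0.196 2.232]  turn/5deg [-0.067 -0.02  -0.098] dist 0.0563
```

View pics/w6.png

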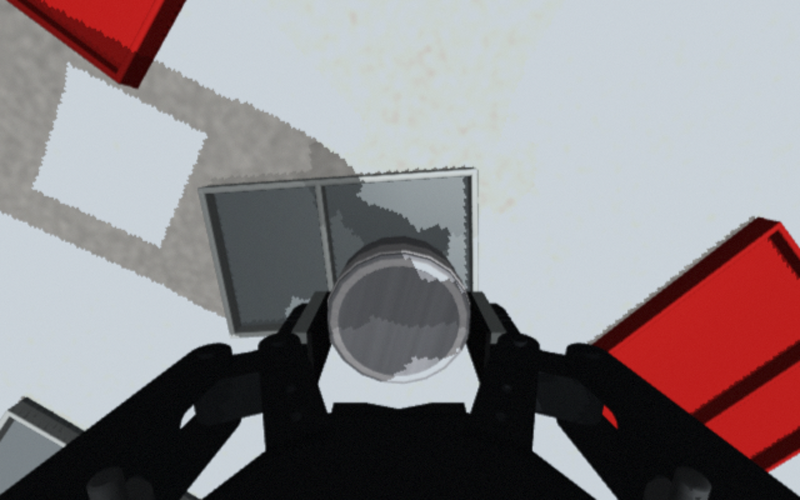

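Run:
```python
from wm import *
f='w6'
a,b,c=[W(f,p,.014)[:2] for p in [(203,188),(478,170),(233,335)]]
print(a,b,c,'ctr',(b+c)/2,np.linalg.norm(b-a),np.linalg.norm(c-a))
```

```text
[0.40762435 0.24932182] [0.46677328 0.3956953 ] [0.49513343 0.21311476] ctr [0.48095335 0.30440503] 0.1578727044695353 0.09470369912303883
```

Call:
step_arm(increments=[[[0.1,0.1,0.6],[0,0,-0.1],0.4],[[0.1,0.1,0.6],[0,0,0],0.4],[[0,0,0.5],[0,0,0],0.4],[[0,0,0.3],[0,0,0],0.4],[[0,0,0],[0,0,0],0.4]])

```text
time: 7.7
tcp_pos: [0.4994, 0.3329, 0.0494]
orientation: [0.221, 0.975, -0.001, 0.0]
ft_force: [-0.2, -0.4, -0.8]
opening: 0.0562
```

Run:
```python
from h import *
delta([.4947,.3372,.040],yaw=64.8)
```

```text
t 7.70 tcp [0.4994 0.3329 0.0494] yaw 64.5 open 0.0562 F [-0.2 -0.4 -0.8]
 shift/25mm [0.244 0.077 0.375]  turn/5deg [-0.026  0.014 -0.061] dist 0.0113
```

Call:
step_arm(increments=[[[0.24,0.08,0.15],[0,0,0],0.4],[[0.02,0,0.15],[0,0,0],0.4],[[0,0,0.05],[0,0,0],0.4]])

```text
time: 7.95
tcp_pos: [0.4952, 0.3367, 0.0416]
orientation: [0.222, 0.975, -0.001, 0.001]
ft_force: [-0.5, -0.5, -0.8]
opening: 0.0562
```

Run:
```python
from h import *
delta([.4947,.3372,.038],yaw=64.8)
```

```text
t 7.95 tcp [0.4952 0.3367 0.0416] yaw 64.4 open 0.0562 F [-0.5 -0.5 -0.8]
 shift/25mm [0.025 0.009 0.144]  turn/5deg [-0.013  0.023 -0.087] dist 0.0037
```

Call:
step_arm(increments=[[[0,0,0.12],[0,0,0],0.4],[[0,0,0.06],[0,0,0],0.4]])

```text
time: 8.12
tcp_pos: [0.4954, 0.337, 0.0376]
orientation: [0.222, 0.975, -0.0, 0.001]
ft_force: [0.1, -1.1, -0.6]
opening: 0.0563
```

Call:
step_arm(increments=[[[0,0,0.05],[0,0,0],0.4],[[0,0,0],[0,0,0],0.4]])

```text
time: 8.28
tcp_pos: [0.4956, 0.3373, 0.0367]
orientation: [0.222, 0.975, -0.0, 0.001]
ft_force: [-0.4, 0.2, -1.1]
opening: 0.0565
```

Call:
step_arm(increments=[[[0,0,0.1],[0,0,0],0.4],[[0,0,0],[0,0,0],0.4]])

```text
time: 8.45
tcp_pos: [0.496, 0.3376, 0.0374]
orientation: [0.221, 0.975, 0.0, 0.002]
ft_force: [1.0, 0.4, -1.1]
opening: 0.0564
```

Call:
step_arm(increments=[[[0,0,0.08],[0,0,0],0.4],[[0,0,0],[0,0,0],0.4]])

```text
time: 8.62
tcp_pos: [0.4967, 0.3382, 0.0369]
orientation: [0.221, 0.975, 0.001, 0.002]
ft_force: [-0.3, -0.1, -1.3]
opening: 0.0561
```

Call:
step_arm(increments=[[[0,0,0],[0,0,0],0.8],[[0,0,0],[0,0,0],0.8],[[0,0,0],[0,0,0],0.8],[[0,0,-0.4],[0,0,0],0.8],[[0,0,-1],[0,0,0],1],[[0,0,-1],[0,0,0],1],[[0,0,-1],[0,0,0],1],[[0,0,-1],[0,0,0],1]])

```text
time: 9.28
tcp_pos: [0.4928, 0.3359, 0.1456]
orientation: [0.221, 0.975, -0.003, -0.002]
ft_force: [0.7, 0.0, 0.5]
opening: 0.0853
```

Call:
step_arm(increments=[[[0,-0.5,-1],[0,0,0],1],[[-0.1,-1,-1],[0,0,0],1],[[-0.1,-1,0],[0,0,0],1],[[-0.1,-1,0],[0,0,0],1],[[0,0,0],[0,0,0],1]])

```text
time: 9.7
tcp_pos: [0.4638, 0.2542, 0.2079]
orientation: [0.22, 0.975, 0.001, 0.003]
ft_force: [-0.0, 1.0, 0.6]
opening: 0.0854
```

Run:
```python
from h import *
delta([.437,-.372,.2],yaw=64.8)
K,E=P('wrist'); im=cams.capture('wrist'); np.savez('pics/w7.npz',im=im,K=K,E=E); save(im,'w7.png',1.25)
im=cams.capture('top'); np.save('pics/top1.npy',im)
a=np.clip(im.astype(float)*1.6,0,255).astype(np.uint8)
save(a[150:260,395:500],'c4.png',5.4)
```

```text
t 9.70 tcp [0.4638 0.2542 0.2079] yaw 64.6 open 0.0854 F [-0.   1.   0.6]
 shift/25mm [ -9.782 -23.084   0.295]  turn/5deg [ 0.038  0.064 -0.044] dist 0.6268
```

View pics/w7.png

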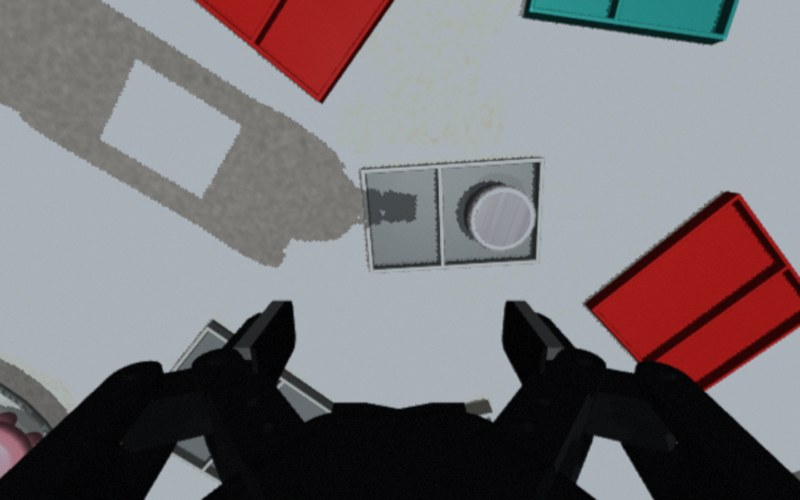

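View pics/c4.png

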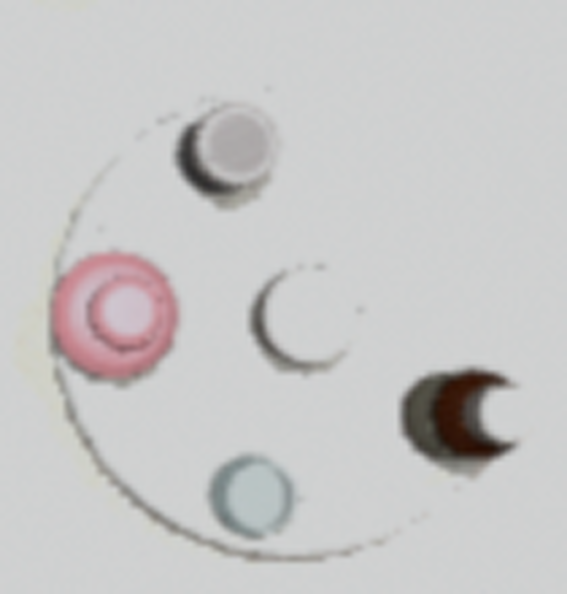

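The wrist view shows the flat tin standing lid up in the larger compartment, at about (501,216). The stock on the turntable hasn't moved.

Call:
step_arm(increments=[[[-0.42,-0.98,0],[0,0,0],1],[[-0.42,-0.98,0],[0,0,0],1],[[-0.42,-0.98,0],[0,0,0],1],[[-0.42,-0.98,0],[0,0,0],1],[[-0.42,-0.98,0],[0,0,0],1],[[-0.42,-0.98,0],[0,0,0],1],[[-0.42,-0.98,0],[0,0,0],1],[[-0.42,-0.98,0],[0,0,0],1]])

```text
time: 10.47
tcp_pos: [0.4629, 0.0466, 0.2071]
orientation: [0.216, 0.976, 0.005, 0.005]
ft_force: [-0.6, 0.2, -0.5]
opening: 0.0853
```

Call:
step_arm(increments=[[[-0.42,-0.98,0],[0,0,0],1],[[-0.42,-0.98,0],[0,0,0],1],[[-0.42,-0.98,0],[0,0,0],1],[[-0.42,-0.98,0],[0,0,0],1],[[-0.42,-0.98,0],[0,0,0],1],[[-0.42,-0.98,0],[0,0,0],1],[[-0.42,-0.98,0],[0,0,0],1],[[-0.42,-0.98,0],[0,0,0],1]])

```text
time: 11.13
tcp_pos: [0.4632, -0.1732, 0.2051]
orientation: [0.213, 0.977, 0.006, 0.006]
ft_force: [0.2, 0.1, -0.3]
opening: 0.0854
```

Call:
step_arm(increments=[[[-0.42,-0.98,0],[0,0,0],1],[[-0.42,-0.98,0],[0,0,0],1],[[-0.42,-0.98,0],[0,0,0],1],[[-0.42,-0.98,0],[0,0,0],1],[[-0.42,-0.98,0],[0,0,0],1],[[-0.2,-0.5,0],[0,0,0],1],[[0,0,0],[0,0,0],1]])

```text
time: 11.72
tcp_pos: [0.4655, -0.3307, 0.2021]
orientation: [0.214, 0.977, 0.006, 0.007]
ft_force: [-0.8, 0.4, 0.1]
opening: 0.085
```

Run:
```python
from wm import *
f='w7'
C=np.array([W(f,p,.014)[:2] for p in [(361,171),(543,158),(539,262),(373,271)]]);print(C.mean(0).round(4),[np.linalg.norm(C[i]-C[(i+1)%4]).round(4) for i in range(4)])
print('tin',W(f,(502,214),.032))
delta([.437,-.372,.2],yaw=64.8)
K,E=P('wrist'); im=cams.capture('wrist'); np.savez('pics/w8.npz',im=im,K=K,E=E); save(im,'w8.png',1.25)
```

```text
[0.4811 0.3033] [np.float64(0.1594), np.float64(0.0959), np.float64(0.1576), np.float64(0.0938)]
tin [0.49144807 0.34085046 0.032     ]
t 11.72 tcp [ 0.4655 -0.3307  0.2021] yaw 65.3 open 0.0850 F [-0.8  0.4  0.1]
 shift/25mm [ 0.348 -1.977  0.053]  turn/5deg [0.17  0.117 0.107] dist 0.0502
```

View pics/w8.png

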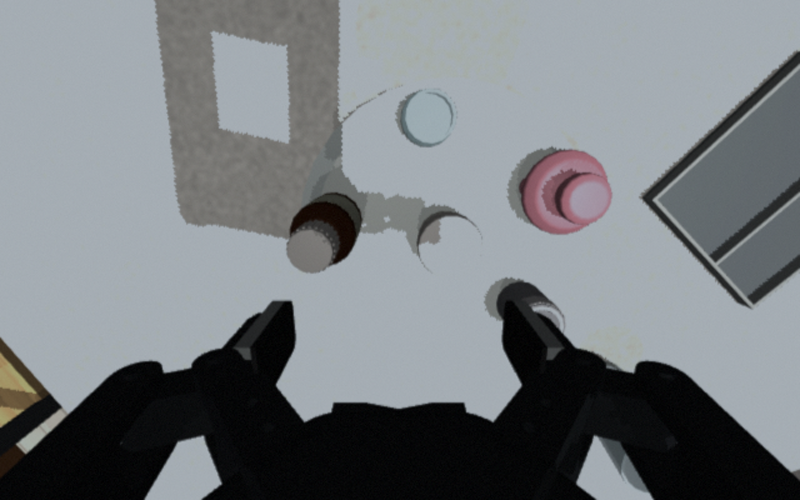

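Run:
```python
from wm import *
im,K,E=load('w8')
save(im[140:220,210:310],'c5.png',7)
print('cap',W('w8',(312,250),.124),'cup',W('w8',(427,118),.0585),'knob',W('w8',(586,198),.087))
```

```text
cap [ 0.43667419 -0.37146617  0.124     ] cup [ 0.39622814 -0.27350339  0.0585    ] knob [ 0.48872562 -0.19886721  0.087     ]
```

View pics/c5.png

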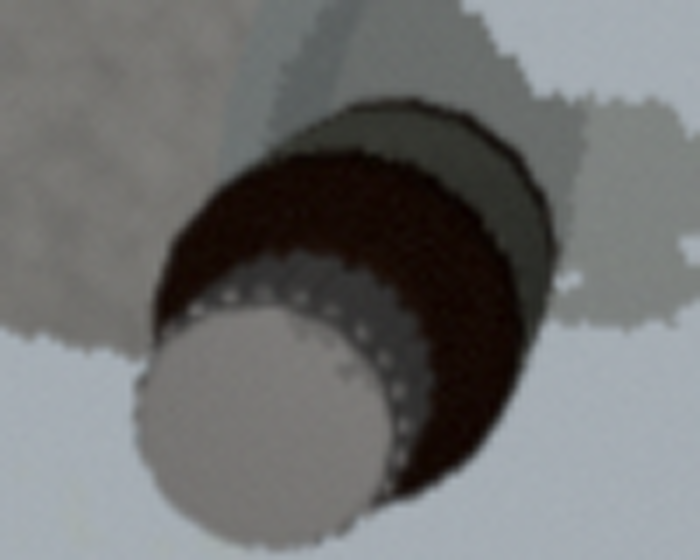

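Call:
step_arm(increments=[[[0.17,-1,0.2],[0.1,0.1,0.1],0.8],[[0.17,-0.98,0.4],[0.1,0,0],0.8],[[0,0,0.5],[0,0,0],0.8],[[0,0,0],[0,0,0],0.8]])

```text
time: 12.1
tcp_pos: [0.4389, -0.3675, 0.1727]
orientation: [0.217, 0.976, -0.0, -0.0]
ft_force: [-1.1, 0.4, -0.2]
opening: 0.068
```

Run:
```python
from wm import *
delta([.4368,-.372,.076],yaw=64.8)
K,E=P('wrist'); im=cams.capture('wrist'); np.savez('pics/w9.npz',im=im,K=K,E=E); save(im,'w9.png',1.25)
```

```text
t 12.10 tcp [ 0.4389 -0.3675  0.1727] yaw 65.0 open 0.0680 F [-1.1  0.4 -0.2]
 shift/25mm [-2.000e-03 -1.970e-01  3.867e+00]  turn/5deg [-0.004 -0.001  0.033] dist 0.0968
```

View pics/w9.png

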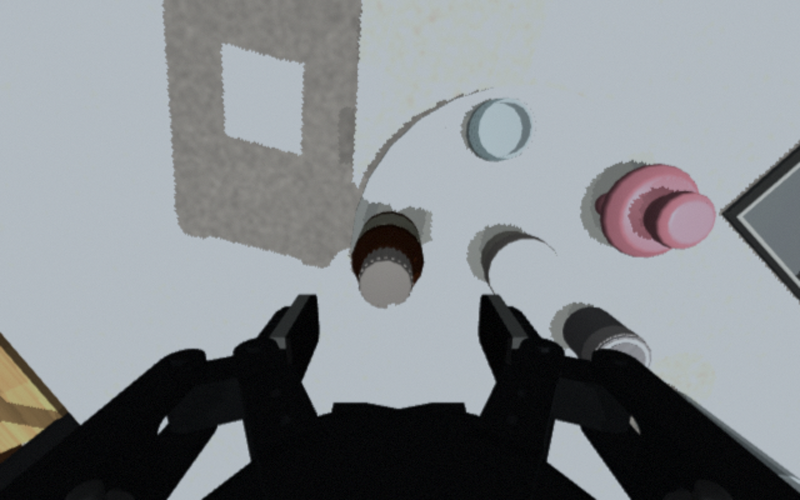

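Run:
```python
from wm import *
for z in (.124,): print('cap',W('w9',(385,284),z), 'cup', W('w9',(500,129),.0585),'jar',W('w9',(522,275),.068))
```

```text
cap [ 0.43616025 -0.37315045  0.124     ] cup [ 0.39452042 -0.27466527  0.0585    ] jar [ 0.48925688 -0.29707469  0.068     ]
```

Call:
step_arm(increments=[[[0,-0.2,0.9],[0,0,0],0.8],[[0,0,0.9],[0,0,0],0.8],[[0,0,0],[0,0,0],0.8]])

```text
time: 12.4
tcp_pos: [0.4405, -0.3696, 0.1301]
orientation: [0.215, 0.977, -0.001, 0.002]
ft_force: [-0.3, 1.4, -0.6]
opening: 0.0683
```

Run:
```python
from wm import *
delta([.4368,-.372,.076],yaw=64.8)
K,E=P('wrist'); im=cams.capture('wrist'); np.savez('pics/w10.npz',im=im,K=K,E=E); save(im,'w10.png',1.25)
```

```text
t 12.40 tcp [ 0.4405 -0.3696  0.1301] yaw 65.1 open 0.0683 F [-0.3  1.4 -0.6]
 shift/25mm [ 0.104 -0.148  2.163]  turn/5deg [-0.003  0.05   0.068] dist 0.0543
```

View pics/w10.png

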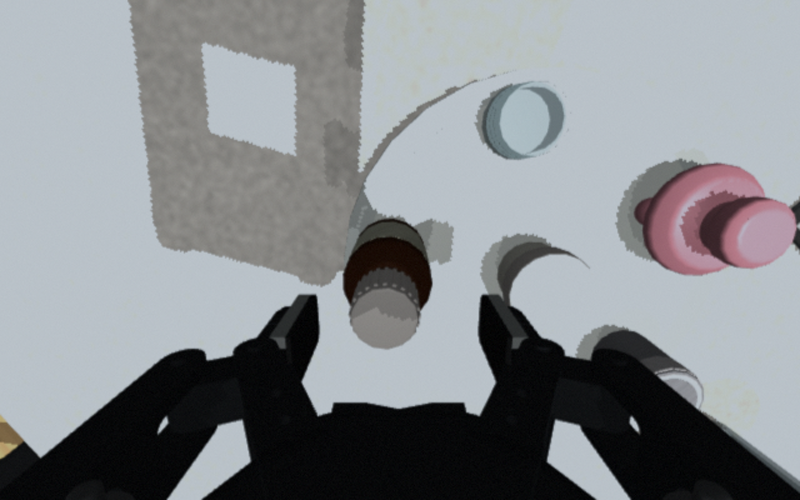

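Call:
step_arm(increments=[[[0.1,-0.18,0.7],[0,0,0],0.8],[[0.05,-0.05,0.7],[0,0,0],0.8],[[0,0,0.3],[0,0,0],0.8],[[0,0,0],[0,0,0],0.8]])

```text
time: 12.78
tcp_pos: [0.4403, -0.373, 0.0943]
orientation: [0.213, 0.977, -0.002, 0.006]
ft_force: [-0.1, 0.1, 0.0]
opening: 0.0683
```

Run:
```python
from wm import *
delta([.4368,-.372,.076],yaw=64.8)
K,E=P('wrist'); im=cams.capture('wrist'); np.savez('pics/w11.npz',im=im,K=K,E=E); save(im,'w11.png',1.25)
```

```text
t 12.78 tcp [ 0.4403 -0.373   0.0943] yaw 65.3 open 0.0683 F [-0.1  0.1  0. ]
 shift/25mm [ 0.154 -0.02   0.73 ]  turn/5deg [-0.017  0.141  0.109] dist 0.0187
```

View pics/w11.png

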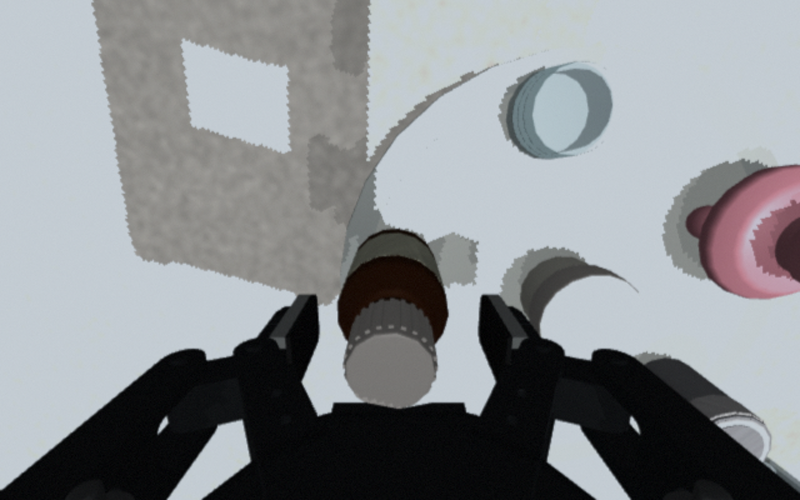

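Call:
step_arm(increments=[[[0.15,-0.08,0.4],[0,0.1,0],0.8],[[0.03,0,0.3],[0,0,0],0.8],[[0,0,0],[0,0,0],0.8]])

```text
time: 13.08
tcp_pos: [0.4376, -0.374, 0.0796]
orientation: [0.213, 0.977, -0.002, 0.004]
ft_force: [-1.2, -0.9, -0.1]
opening: 0.0685
```

Run:
```python
from wm import *
delta([.4368,-.373,.076],yaw=64.8)
```

```text
t 13.08 tcp [ 0.4376 -0.374   0.0796] yaw 65.4 open 0.0685 F [-1.2 -0.9 -0.1]
 shift/25mm [0.048 0.024 0.143]  turn/5deg [-0.033  0.094  0.12 ] dist 0.0038
```

Call:
step_arm(increments=[[[0.03,0,0.12],[0,0.08,0.05],0.8],[[0,0,0],[0,0,0],0.3],[[0,0,0],[0,0,0],0.3],[[0,0,0],[0,0,0],0.3],[[0,0,0],[0,0,0],0.3],[[0,0,0],[0,0,0],0.3],[[0,0,0],[0,0,0],0.3]], force=40)

```text
time: 13.67
tcp_pos: [0.4371, -0.3741, 0.0771]
orientation: [0.216, 0.976, -0.002, 0.0]
ft_force: [-0.2, -0.2, -1.5]
opening: 0.0452
```

Call:
step_arm(increments=[[[0,0,-0.4],[0,0,0],0.3],[[0,0,-0.9],[0,0,0],0.3],[[0,0,-0.9],[0,0,0],0.3],[[0,0,-0.9],[0,0,0],0.3],[[0,0,-0.9],[0,0,0],0.3],[[0,0,0],[0,0,0],0.3]])

```text
time: 14.17
tcp_pos: [0.4356, -0.3725, 0.182]
orientation: [0.216, 0.976, -0.0, -0.002]
ft_force: [1.8, -1.0, -1.4]
opening: 0.0447
```

Run:
```python
from wm import *
delta([.466,.260,.18],yaw=64.8)
K,E=P('wrist'); im=cams.capture('wrist'); np.savez('pics/w12.npz',im=im,K=K,E=E); save(im,'w12.png',1.25)
```

```text
t 14.17 tcp [ 0.4356 -0.3725  0.182 ] yaw 65.1 open 0.0447 F [ 1.8 -1.  -1.4]
 shift/25mm [ 9.559 23.458  0.084]  turn/5deg [-0.018 -0.049  0.056] dist 0.6333
```

View pics/w12.png

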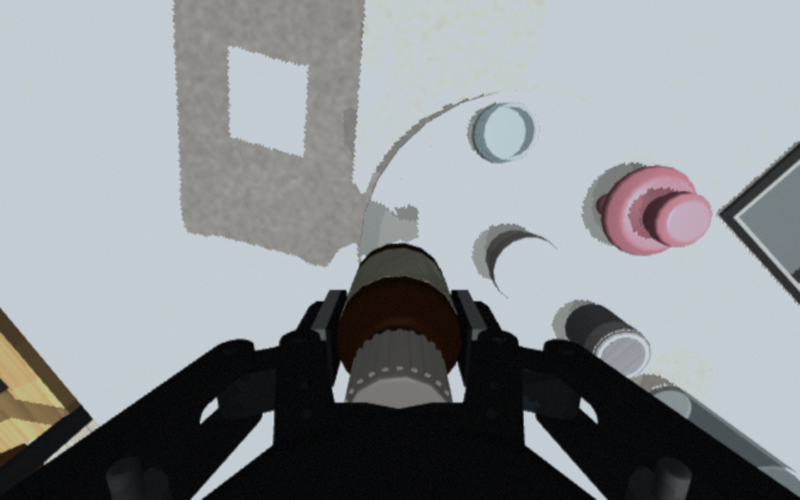

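Call:
step_arm(increments=[[[0.4,0.98,-0.05],[0,0,0],0.3],[[0.4,0.98,-0.05],[0,0,0],0.3],[[0.4,0.98,-0.05],[0,0,0],0.3],[[0.4,0.98,-0.05],[0,0,0],0.3],[[0.4,0.98,-0.05],[0,0,0],0.3],[[0.4,0.98,-0.05],[0,0,0],0.3],[[0.4,0.98,-0.05],[0,0,0],0.3],[[0.4,0.98,-0.05],[0,0,0],0.3]])

```text
time: 14.88
tcp_pos: [0.4409, -0.1552, 0.1847]
orientation: [0.219, 0.976, 0.0, -0.006]
ft_force: [0.8, 0.4, -2.0]
opening: 0.0446
```

Call:
step_arm(increments=[[[0.4,0.98,0],[0,0,0],0.3],[[0.4,0.98,0],[0,0,0],0.3],[[0.4,0.98,0],[0,0,0],0.3],[[0.4,0.98,0],[0,0,0],0.3],[[0.4,0.98,0],[0,0,0],0.3],[[0.4,0.98,0],[0,0,0],0.3],[[0.4,0.98,0],[0,0,0],0.3],[[0.4,0.98,0],[0,0,0],0.3]])

```text
time: 15.55
tcp_pos: [0.4451, 0.0671, 0.1785]
orientation: [0.22, 0.976, -0.001, -0.012]
ft_force: [1.3, -0.6, -0.9]
opening: 0.0448
```

Call:
step_arm(increments=[[[0.4,0.98,0],[0,-0.1,0],0.3],[[0.4,0.98,0],[0,0,0],0.3],[[0.4,0.98,0],[0,0,0],0.3],[[0.4,0.98,0],[0,0,0],0.3],[[0.4,0.98,0],[0,0,0],0.3],[[0.3,0.7,0],[0,0,0],0.3],[[0,0,0],[0,0,0],0.3],[[0,0,0],[0,0,0],0.3]])

```text
time: 16.22
tcp_pos: [0.4467, 0.229, 0.1708]
orientation: [0.217, 0.976, -0.005, -0.012]
ft_force: [0.4, -1.3, -2.4]
opening: 0.0451
```

Run:
```python
from wm import *
delta([.466,.260,.052],yaw=64.8)
K,E=P('wrist'); im=cams.capture('wrist'); np.savez('pics/w13.npz',im=im,K=K,E=E); save(im,'w13.png',1.25)
```

```text
t 16.22 tcp [0.4467 0.229  0.1708] yaw 64.9 open 0.0451 F [ 0.4 -1.3 -2.4]
 shift/25mm [-0.274  1.519  4.725]  turn/5deg [-0.163 -0.248  0.021] dist 0.1243
```

View pics/w13.png

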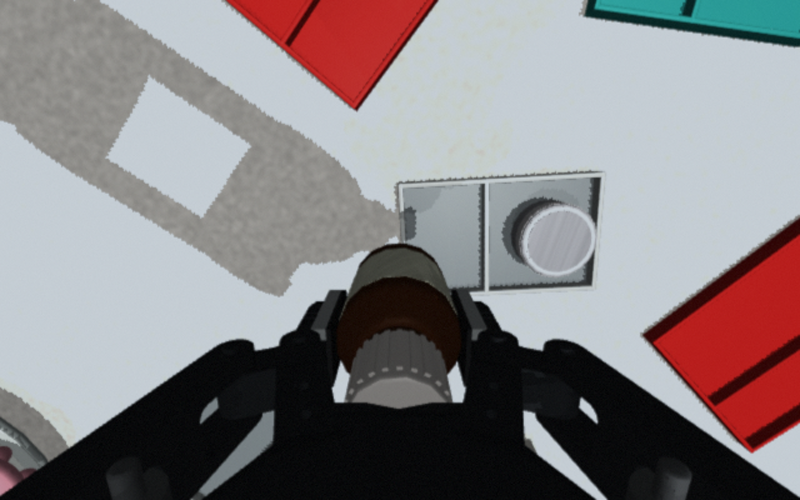

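Run:
```python
from wm import *
f='w13'
a,b,c=[W(f,p,.014)[:2] for p in [(398,184),(604,173),(598,288)]]
print('ctr',(a+c)/2,np.linalg.norm(b-a),np.linalg.norm(c-b)); x=b-a; print(np.degrees(np.arctan2(x[1],x[0])))
print('tin',W(f,(558,238),.032),'div',W(f,(486,181),.014),W(f,(486,293),.014))
d=(W(f,(486,181),.014)+W(f,(486,293),.014))[:2]/2; u=x/np.linalg.norm(x); print('small ctr from div',d-.034*u,'u',u)
```

```text
ctr [0.48086032 0.30371897] 0.1597513687730934 0.09521485366074416
67.97595325857614
tin [0.4931472  0.33962115 0.032     ] div [0.43317884 0.30921349 0.014     ] [0.52046428 0.27471617 0.014     ]
small ctr from div [0.46407171 0.26044593] u [0.37499569 0.92702655]
```

Call:
step_arm(increments=[[[-0.12,0.7,0],[-0.16,-0.25,0],0.3],[[-0.12,0.7,0.2],[0,0,0],0.3],[[0,0,0.8],[0,0,0],0.3],[[0,0,0.8],[0,0,0],0.3],[[0,0,0.6],[0,0,0],0.3],[[0,0,0],[0,0,0],0.3]])

```text
time: 16.77
tcp_pos: [0.4671, 0.2521, 0.1072]
orientation: [0.22, 0.976, -0.001, 0.0]
ft_force: [-1.2, -0.9, -1.4]
opening: 0.0448
```

Run:
```python
from wm import *
delta([.4655,.259,.052],yaw=64.8)
K,E=P('wrist'); im=cams.capture('wrist'); np.savez('pics/w14.npz',im=im,K=K,E=E); save(im,'w14.png',1.25)
```

```text
t 16.77 tcp [0.4671 0.2521 0.1072] yaw 64.6 open 0.0448 F [-1.2 -0.9 -1.4]
 shift/25mm [0.179 0.227 2.208]  turn/5deg [-0.026  0.008 -0.039] dist 0.0557
```

View pics/w14.png

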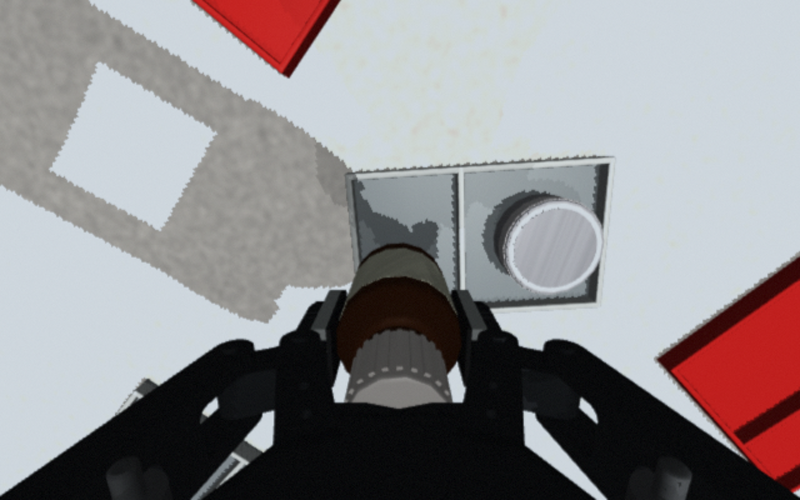

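Call:
step_arm(increments=[[[0.1,0.12,0.6],[0,0,0],0.3],[[0.1,0.12,0.6],[0,0,0],0.3],[[0.05,0,0.6],[0,0,0],0.3],[[0,0,0.1],[0,0,0],0.3],[[0,0,0],[0,0,0],0.3]])

```text
time: 17.23
tcp_pos: [0.4671, 0.2577, 0.0638]
orientation: [0.222, 0.975, 0.0, 0.002]
ft_force: [0.7, 0.6, -0.7]
opening: 0.0445
```

Run:
```python
from wm import *
delta([.4655,.259,.050],yaw=64.8)
```

```text
t 17.23 tcp [0.4671 0.2577 0.0638] yaw 64.4 open 0.0445 F [ 0.7  0.6 -0.7]
 shift/25mm [0.08  0.018 0.553]  turn/5deg [ 0.013  0.044 -0.09 ] dist 0.014
```

Call:
step_arm(increments=[[[0.1,0.02,0.3],[0,0,0],0.3],[[0,0,0.15],[0,0,0],0.3],[[0,0,0],[0,0,0],0.3]])

```text
time: 17.48
tcp_pos: [0.4665, 0.2592, 0.0545]
orientation: [0.223, 0.975, 0.001, 0.003]
ft_force: [-0.4, -0.1, -1.7]
opening: 0.0452
```

Call:
step_arm(increments=[[[0,0,0.1],[0,0,0],0.3],[[0,0,0.05],[0,0,0],0.3],[[0,0,0],[0,0,0],0.3]])

```text
time: 17.73
tcp_pos: [0.4672, 0.2594, 0.0516]
orientation: [0.223, 0.975, 0.002, 0.004]
ft_force: [-0.7, -0.7, -2.6]
opening: 0.0447
```

Call:
step_arm(increments=[[[0,0,0.1],[0,0,0],0.3],[[0,0,0],[0,0,0],0.3]])

```text
time: 17.9
tcp_pos: [0.4682, 0.2599, 0.0514]
orientation: [0.222, 0.975, 0.002, 0.005]
ft_force: [0.1, 1.2, -2.4]
opening: 0.0453
```

Run:
```python
from wm import *
delta([.4655,.259,.050],yaw=64.8)
K,E=P('wrist'); im=cams.capture('wrist'); np.savez('pics/w15.npz',im=im,K=K,E=E); save(im,'w15.png',1.25)
```

```text
t 17.90 tcp [0.4682 0.2599 0.0514] yaw 64.3 open 0.0453 F [ 0.1  1.2 -2.4]
 shift/25mm [ 0.083 -0.081  0.054]  turn/5deg [ 0.074  0.094 -0.098] dist 0.0032
```

View pics/w15.png

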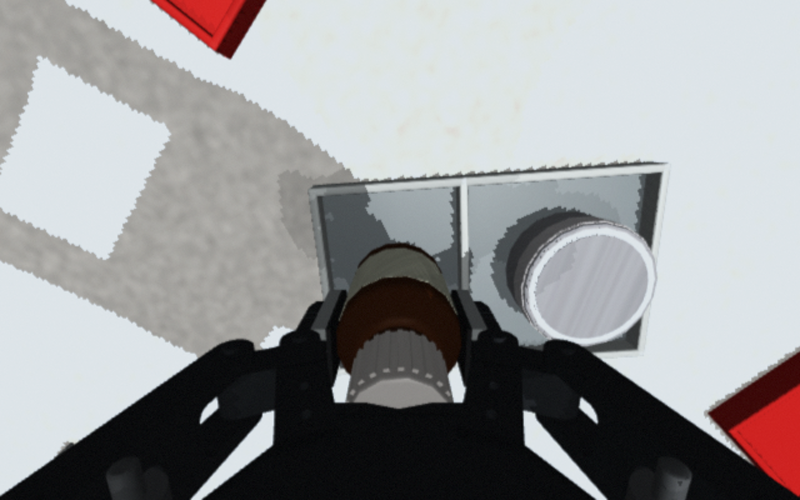

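Call:
step_arm(increments=[[[0,0,0],[0,0,0],0.7],[[0,0,0],[0,0,0],0.7],[[0,0,0],[0,0,0],0.7],[[0,0,-0.4],[0,0,0],0.7],[[0,0,-0.8],[0,0,0],0.7],[[0,0,-0.9],[0,0,0],0.7],[[0,0,-0.9],[0,0,0],0.7],[[0,0,-1],[0,0,0],0.7]])

```text
time: 18.62
tcp_pos: [0.4643, 0.2582, 0.1519]
orientation: [0.222, 0.975, -0.001, 0.001]
ft_force: [1.0, 0.1, -0.1]
opening: 0.0598
```

Call:
step_arm(increments=[[[0,0,-1],[0,0,0],0.7],[[0,-0.7,-1],[0,0,0],0.7],[[-0.4,-1,0],[0,0,0],0.7],[[-0.4,-1,0],[0,0,0],0.7],[[0,0,0],[0,0,0],0.7]])

```text
time: 19.03
tcp_pos: [0.455, 0.1892, 0.2141]
orientation: [0.22, 0.975, 0.003, 0.006]
ft_force: [-0.2, -0.1, -0.5]
opening: 0.0596
```

Run:
```python
from wm import *
delta([.396,-.271,.2],yaw=64.8)
K,E=P('wrist'); im=cams.capture('wrist'); np.savez('pics/w16.npz',im=im,K=K,E=E); save(im,'w16.png',1.25)
for n in('top','side'): np.save('pics/%s2.npy'%n,cams.capture(n))
a=np.clip(np.load('pics/top2.npy').astype(float)*1.6,0,255).astype(np.uint8)
b=np.clip(np.load('pics/side2.npy').astype(float)*1.6,0,255).astype(np.uint8)
save(np.hstack([a[150:260,395:505],b[120:230,260:370]]),'c6.png',3.6)
```

```text
t 19.03 tcp [0.455  0.1892 0.2141] yaw 64.5 open 0.0596 F [-0.2 -0.1 -0.5]
 shift/25mm [ -5.78  -17.636   0.473]  turn/5deg [ 0.098  0.122 -0.055] dist 0.4641
```

View pics/w16.png

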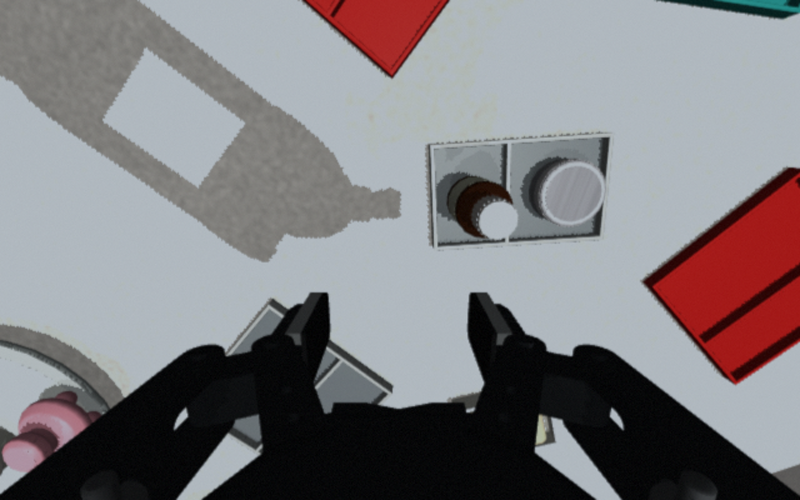

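View pics/c6.png

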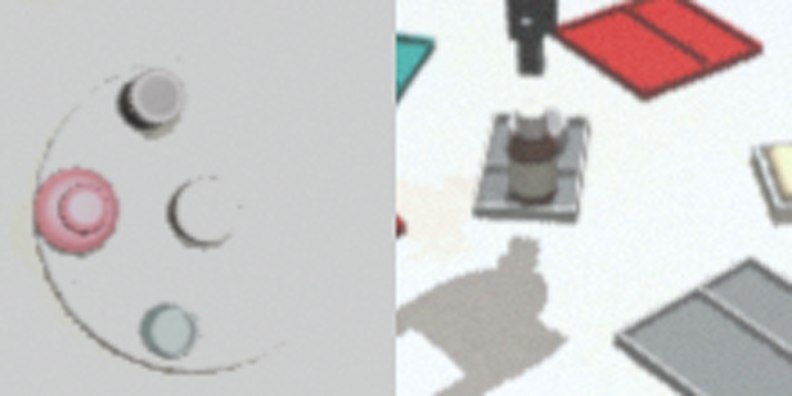

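Call:
step_arm(increments=[[[-0.32,-0.98,0],[0.1,0.12,0],0.8],[[-0.32,-0.98,0],[0,0,0],0.8],[[-0.32,-0.98,0],[0,0,0],0.8],[[-0.32,-0.98,0],[0,0,0],0.8],[[-0.32,-0.98,0],[0,0,0],0.8],[[-0.32,-0.98,0],[0,0,0],0.8],[[-0.32,-0.98,0],[0,0,0],0.8],[[-0.32,-0.98,0],[0,0,0],0.8]])

```text
time: 19.85
tcp_pos: [0.4316, -0.0095, 0.2116]
orientation: [0.215, 0.977, 0.002, -0.001]
ft_force: [0.5, 0.6, -0.6]
opening: 0.0683
```

Call:
step_arm(increments=[[[-0.32,-0.98,0],[0,0,0],0.8],[[-0.32,-0.98,0],[0,0,0],0.8],[[-0.32,-0.98,0],[0,0,0],0.8],[[-0.32,-0.98,0],[0,0,0],0.8],[[-0.32,-0.98,0.2],[0,0,0],0.8],[[-0.32,-0.98,0.4],[0,0,0],0.8],[[-0.32,-0.98,0.6],[0,0,0],0.8],[[-0.3,-0.9,0.6],[0,0,0],0.8]])

```text
time: 20.52
tcp_pos: [0.4128, -0.2178, 0.1658]
orientation: [0.211, 0.977, 0.003, 0.001]
ft_force: [-0.0, 0.3, -0.2]
opening: 0.0684
```

Call:
step_arm(increments=[[[-0.1,-0.3,0],[0,0,0],0.8],[[0,0,0],[0,0,0],0.8]])

```text
time: 20.68
tcp_pos: [0.4116, -0.2278, 0.163]
orientation: [0.212, 0.977, 0.003, -0.001]
ft_force: [0.3, -0.4, 0.5]
opening: 0.0681
```

Run:
```python
from wm import *
print('cap',W('w16',(496,219),.098))
delta([.396,-.271,.13],yaw=64.8)
K,E=P('wrist'); im=cams.capture('wrist'); np.savez('pics/w17.npz',im=im,K=K,E=E); save(im,'w17.png',1.25)
```

```text
cap [0.46701155 0.25966766 0.098     ]
t 20.68 tcp [ 0.4116 -0.2278  0.163 ] yaw 65.5 open 0.0681 F [ 0.3 -0.4  0.5]
 shift/25mm [-0.153 -1.839  1.31 ]  turn/5deg [ 0.06  -0.045  0.135] dist 0.0566
```

View pics/w17.png

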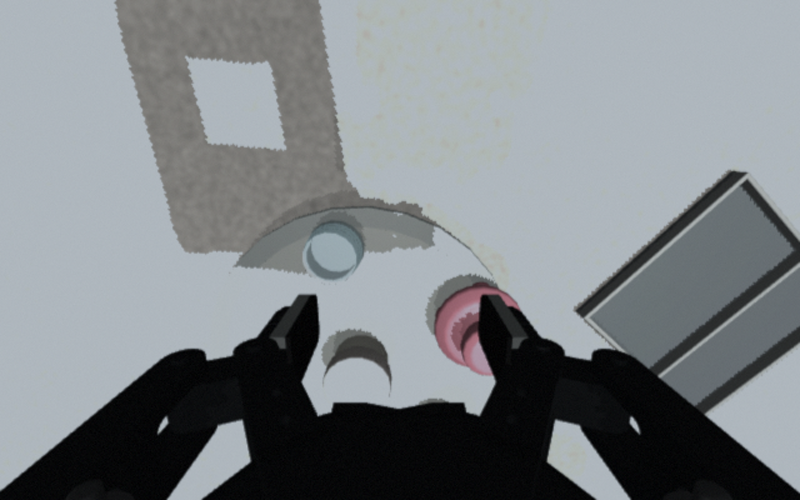

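Run:
```python
from wm import *
im,K,E=load('w17')
save(im[165:235,225:305],'c7.png',8)
print('cup top',W('w17',(334,249),.0585),'bottom',W('w17',(333,247),.030))
```

```text
cup top [ 0.39136702 -0.26457952  0.0585    ] bottom [ 0.39485497 -0.27276463  0.03      ]
```

View pics/c7.png

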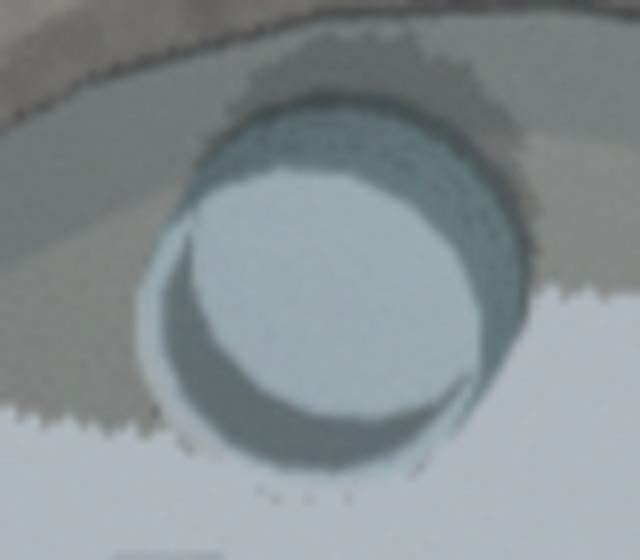

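Run:
```python
from wm import *
im,K,E=load('w17')
print(px2w(K,E,265.2,201,.0585),px2w(K,E,266.2,199.8,.030))
# predicted outlines for candidate centres
for c in [(.396,-.271),(.394,-.270),(.3925,-.268)]:
    for r,z in((.0185,.0585),(.0215,.030)):
        q=np.array([w2px(K,E,np.array([c[0]+r*np.cos(t),c[1]+r*np.sin(t),z])) for t in np.linspace(0,6.28,60)])
        q=(q-[225,165]+.5)*8-.5
        print(c,z,'x',q[:,0].min().round(),q[:,0].max().round(),'y',q[:,1].min().round(),q[:,1].max().round())
```

```text
[ 0.39217601 -0.2667857   0.0585    ] [ 0.39681659 -0.2738869   0.03      ]
(0.396, -0.271) 0.0585 x 130.0 482.0 y 168.0 503.0
(0.396, -0.271) 0.03 x 168.0 534.0 y 86.0 438.0
(0.394, -0.27) 0.0585 x 129.0 482.0 y 147.0 484.0
(0.394, -0.27) 0.03 x 168.0 535.0 y 67.0 421.0
(0.3925, -0.268) 0.0585 x 139.0 493.0 y 126.0 465.0
(0.3925, -0.268) 0.03 x 177.0 544.0 y 48.0 403.0
```

Call:
step_arm(increments=[[[-0.08,-0.9,0.3],[0,0,0.1],0.8],[[-0.08,-0.9,0.5],[0,0,0],0.8],[[0,0,0.7],[0,0,0],0.8],[[0,0,0.5],[0,0,0],0.8],[[0,0,0],[0,0,0],0.8]])

```text
time: 21.15
tcp_pos: [0.4007, -0.2657, 0.1148]
orientation: [0.215, 0.977, 0.003, 0.001]
ft_force: [-0.7, 0.4, -0.6]
opening: 0.0682
```

Run:
```python
from wm import *
delta([.3955,-.270,.055],yaw=64.8)
K,E=P('wrist'); im=cams.capture('wrist'); np.savez('pics/w18.npz',im=im,K=K,E=E); save(im,'w18.png',1.25)
```

```text
t 21.15 tcp [ 0.4007 -0.2657  0.1148] yaw 65.2 open 0.0682 F [-0.7  0.4 -0.6]
 shift/25mm [ 0.118 -0.258  2.392]  turn/5deg [0.077 0.001 0.083] dist 0.0602
```

View pics/w18.png

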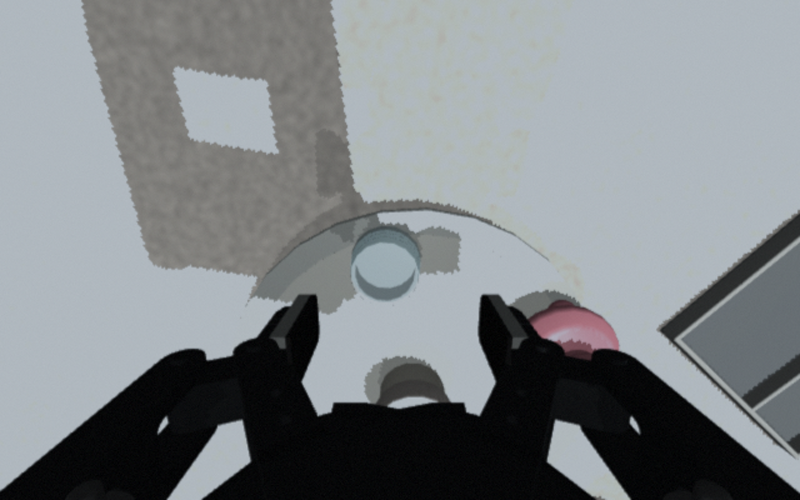

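Call:
step_arm(increments=[[[0.12,-0.25,0.7],[0.05,0,0.08],0.8],[[0.05,-0.04,0.7],[0,0,0],0.8],[[0.02,0,0.6],[0,0,0],0.8],[[0,0,0],[0,0,0],0.8]])

```text
time: 21.53
tcp_pos: [0.3986, -0.2682, 0.0695]
orientation: [0.216, 0.976, 0.0, 0.004]
ft_force: [-0.5, -0.4, -0.4]
opening: 0.0682
```

Run:
```python
from wm import *
delta([.3955,-.270,.055],yaw=64.8)
K,E=P('wrist'); im=cams.capture('wrist'); np.savez('pics/w19.npz',im=im,K=K,E=E); save(im,'w19.png',1.25)
```

```text
t 21.53 tcp [ 0.3986 -0.2682  0.0695] yaw 65.1 open 0.0682 F [-0.5 -0.4 -0.4]
 shift/25mm [ 0.087 -0.12   0.581]  turn/5deg [0.022 0.088 0.053] dist 0.015
```

View pics/w19.png

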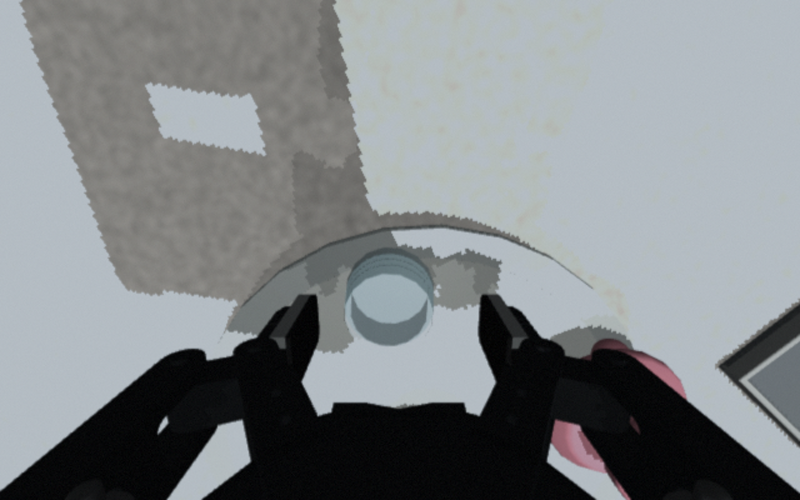

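Call:
step_arm(increments=[[[0.12,-0.13,0.3],[0,0.08,0.05],0.8],[[0.02,0,0.2],[0,0,0],0.8],[[0,0,0.05],[0,0,0],0.8]])

```text
time: 21.83
tcp_pos: [0.3972, -0.2702, 0.0595]
orientation: [0.217, 0.976, -0.0, 0.003]
ft_force: [-1.2, 0.3, -0.5]
opening: 0.0686
```

Run:
```python
from wm import *
delta([.3955,-.270,.055],yaw=64.8)
K,E=P('wrist'); im=cams.capture('wrist'); np.savez('pics/w20.npz',im=im,K=K,E=E); save(im[150:360,180:460],'w20.png',2.8)
```

```text
t 21.83 tcp [ 0.3972 -0.2702  0.0595] yaw 64.9 open 0.0686 F [-1.2  0.3 -0.5]
 shift/25mm [ 0.064 -0.022  0.181]  turn/5deg [0.013 0.07  0.022] dist 0.0048
```

View pics/w20.png

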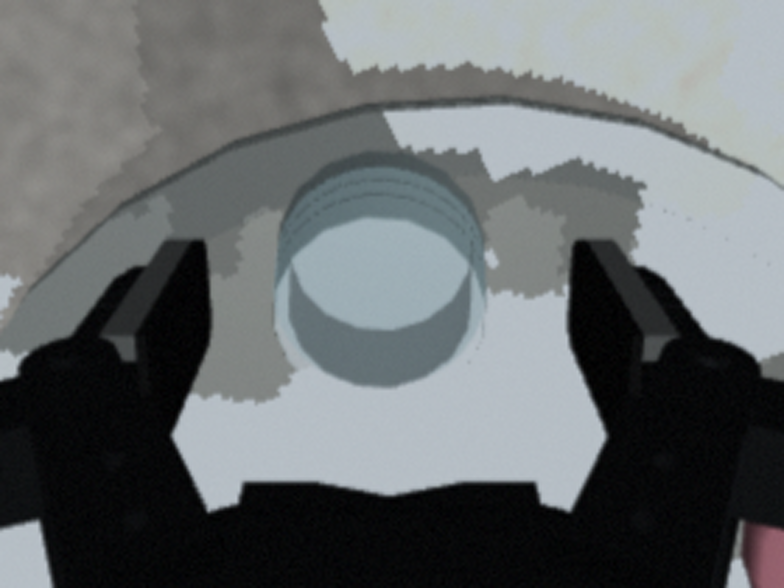

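Run:
```python
from wm import *
im,K,E=load('w20')
s=sq();R=Ro.from_quat(s['orientation']).as_matrix();p=np.array(s['tcp_pos'])
for c in (p[:2], (.3955,-.27),(.394,-.27)):
    for r,z in((.0185,.0585),(.016,.056),(.0215,.030)):
        q=np.array([w2px(K,E,np.array([c[0]+r*np.cos(t),c[1]+r*np.sin(t),z])) for t in np.linspace(0,6.28,60)])
        q=(q-[180,150]+.5)*2.8-.5
        print(c,z,'x',q[:,0].min().round(),q[:,0].max().round(),'y',q[:,1].min().round(),q[:,1].max().round())
```

```text
[ 0.39714677 -0.2702231 ] 0.0585 x 277.0 492.0 y 221.0 413.0
[ 0.39714677 -0.2702231 ] 0.056 x 294.0 476.0 y 229.0 392.0
[ 0.39714677 -0.2702231 ] 0.03 x 282.0 489.0 y 152.0 343.0
(0.3955, -0.27) 0.0585 x 274.0 489.0 y 212.0 405.0
(0.3955, -0.27) 0.056 x 290.0 473.0 y 220.0 385.0
(0.3955, -0.27) 0.03 x 279.0 487.0 y 144.0 336.0
(0.394, -0.27) 0.0585 x 270.0 486.0 y 204.0 399.0
(0.394, -0.27) 0.056 x 287.0 470.0 y 213.0 378.0
(0.394, -0.27) 0.03 x 276.0 484.0 y 138.0 330.0
```

Call:
step_arm(increments=[[[0.04,-0.03,0.18],[0,0.05,0],0.8],[[0,0,0],[0,0,0],0.3],[[0,0,0],[0,0,0],0.3],[[0,0,0],[0,0,0],0.3],[[0,0,0],[0,0,0],0.3],[[0,0,0],[0,0,0],0.3],[[0,0,0],[0,0,0],0.3]], force=25)

```text
time: 22.47
tcp_pos: [0.3964, -0.2711, 0.0561]
orientation: [0.218, 0.976, 0.0, 0.001]
ft_force: [0.5, 0.3, 0.6]
opening: 0.0399
```

Call:
step_arm(increments=[[[0,0,-0.3],[0,0,0],0.3],[[0,0,-0.8],[0,0,0],0.3],[[0,0,-0.9],[0,0,0],0.3],[[0,0,-0.9],[0,0,0],0.3],[[0,0,-0.9],[0,0,0],0.3],[[0,0,-0.9],[0,0,0],0.3],[[0,0,-0.9],[0,0,0],0.3],[[0,0,0],[0,0,0],0.3]])

```text
time: 23.13
tcp_pos: [0.3946, -0.2702, 0.2043]
orientation: [0.218, 0.976, 0.001, -0.0]
ft_force: [1.3, -1.4, 0.1]
opening: 0.0398
```

Run:
```python
from wm import *
delta([.468,.260,.2],yaw=64.8)
K,E=P('wrist'); im=cams.capture('wrist'); np.savez('pics/w21.npz',im=im,K=K,E=E); save(im,'w21.png',1.25)
```

```text
t 23.13 tcp [ 0.3946 -0.2702  0.2043] yaw 64.9 open 0.0398 F [ 1.3 -1.4  0.1]
 shift/25mm [ 6.353 20.446  0.207]  turn/5deg [ 0.017 -0.009  0.012] dist 0.5353
```

View pics/w21.png

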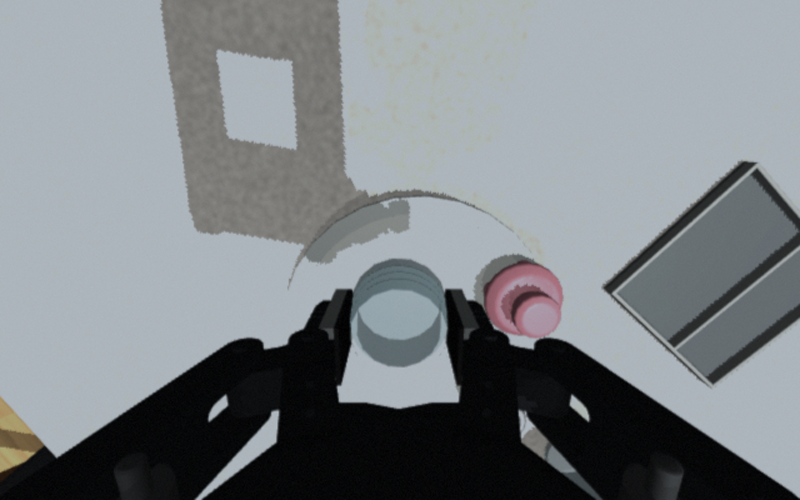

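Call:
step_arm(increments=[[[0.3,0.97,-0.02],[0,0,0],0.3],[[0.3,0.97,-0.02],[0,0,0],0.3],[[0.3,0.97,-0.02],[0,0,0],0.3],[[0.3,0.97,-0.02],[0,0,0],0.3],[[0.3,0.97,-0.02],[0,0,0],0.3],[[0.3,0.97,-0.02],[0,0,0],0.3],[[0.3,0.97,-0.02],[0,0,0],0.3],[[0.3,0.97,-0.02],[0,0,0],0.3]])

```text
time: 23.85
tcp_pos: [0.4193, -0.0639, 0.2031]
orientation: [0.221, 0.975, 0.0, -0.003]
ft_force: [0.3, 0.6, 0.2]
opening: 0.04
```

Call:
step_arm(increments=[[[0.3,0.97,-0.02],[0,0,0],0.3],[[0.3,0.97,-0.02],[0,0,0],0.3],[[0.3,0.97,-0.02],[0,0,0],0.3],[[0.3,0.97,-0.02],[0,0,0],0.3],[[0.3,0.97,-0.02],[0,0,0],0.3],[[0.3,0.97,-0.02],[0,0,0],0.3],[[0.3,0.97,-0.02],[0,0,0],0.3],[[0.3,0.97,-0.02],[0,0,0],0.3]])

```text
time: 24.52
tcp_pos: [0.4431, 0.1471, 0.2009]
orientation: [0.221, 0.975, -0.002, -0.008]
ft_force: [0.3, -0.1, 0.2]
opening: 0.0398
```

Call:
step_arm(increments=[[[0.3,0.97,0],[0,-0.1,0],0.3],[[0.2,0.8,0],[0,0,0],0.3],[[0,0,0],[0,0,0],0.3],[[0,0,0],[0,0,0],0.3]])

```text
time: 24.85
tcp_pos: [0.4492, 0.1984, 0.1973]
orientation: [0.219, 0.976, -0.004, -0.006]
ft_force: [0.8, -0.2, -0.3]
opening: 0.0398
```

Run:
```python
from wm import *
delta([.4675,.260,.15],yaw=64.8)
K,E=P('wrist'); im=cams.capture('wrist'); np.savez('pics/w22.npz',im=im,K=K,E=E); save(im,'w22.png',1.25)
```

```text
t 24.85 tcp [0.4492 0.1984 0.1973] yaw 64.7 open 0.0398 F [ 0.8 -0.2 -0.3]
 shift/25mm [0.372 2.561 1.87 ]  turn/5deg [-0.11  -0.115 -0.021] dist 0.0798
```

View pics/w22.png

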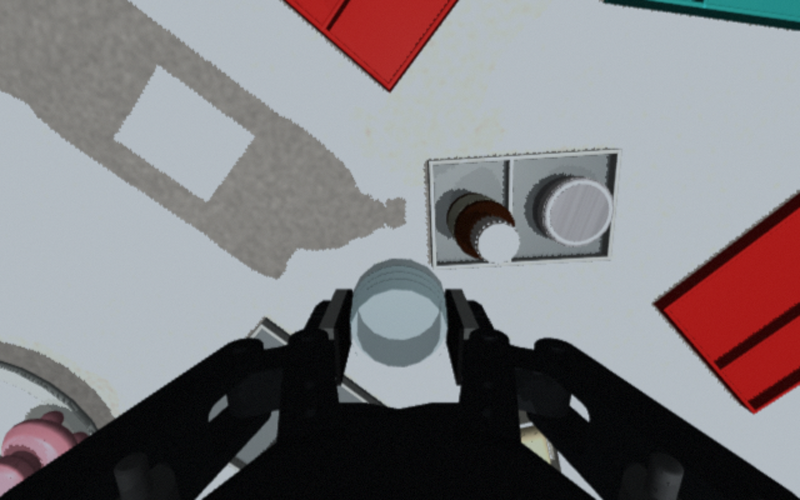

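Run:
```python
from wm import *
print('cap',W('w22',(496,242),.098))
```

```text
cap [0.46698324 0.25960329 0.098     ]
```

Call:
step_arm(increments=[[[0.12,0.86,0.1],[-0.1,-0.12,0],0.3],[[0.12,0.86,0.3],[0,0,0],0.3],[[0.12,0.84,0.5],[0,0,0],0.3],[[0,0,0.5],[0,0,0],0.3],[[0,0,0],[0,0,0],0.3],[[0,0,0],[0,0,0],0.3]])

```text
time: 25.4
tcp_pos: [0.4677, 0.2551, 0.1592]
orientation: [0.222, 0.975, -0.002, -0.001]
ft_force: [-0.2, -0.1, 0.0]
opening: 0.0401
```

Run:
```python
from wm import *
delta([.4675,.260,.098],yaw=64.8)
K,E=P('wrist'); im=cams.capture('wrist'); np.savez('pics/w23.npz',im=im,K=K,E=E); save(im[100:380,150:490],'w23.png',2.1)
im=cams.capture('side'); np.save('pics/side3.npy',im)
save(np.clip(im[110:200,260:350].astype(float)*1.3,0,255).astype(np.uint8),'s3.png',6)
```

```text
t 25.40 tcp [0.4677 0.2551 0.1592] yaw 64.4 open 0.0401 F [-0.2 -0.1  0. ]
 shift/25mm [0.089 0.186 2.448]  turn/5deg [-0.054 -0.01  -0.09 ] dist 0.0614
```

View pics/w23.png

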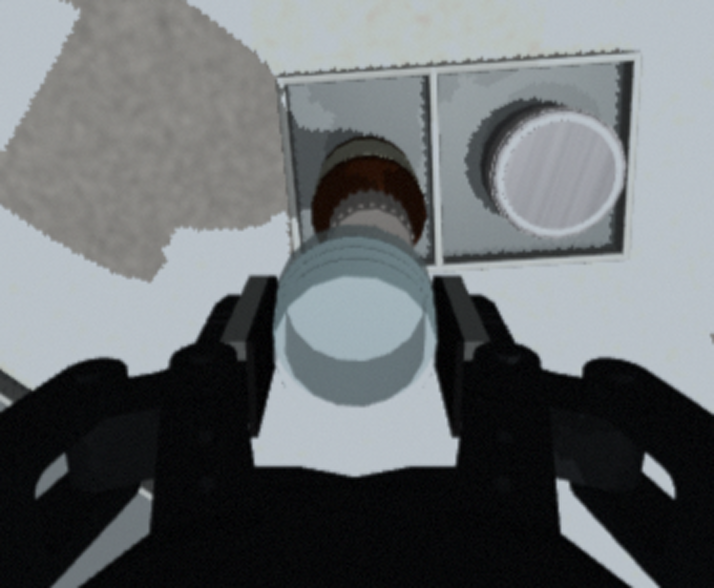

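View pics/s3.png

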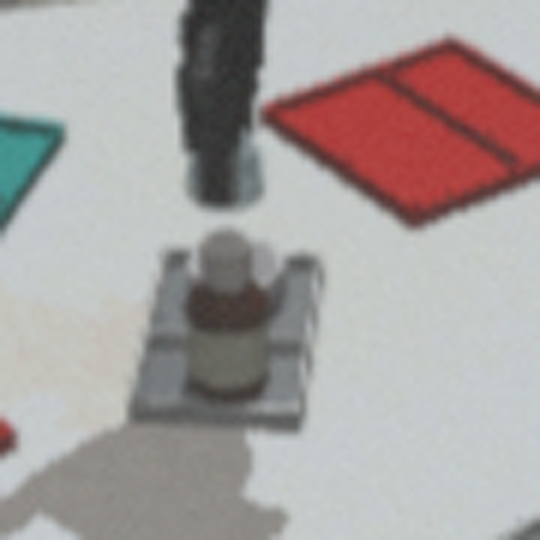

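Call:
step_arm(increments=[[[0.09,0.19,0.4],[-0.05,0,-0.05],0.3],[[0.03,0.03,0.5],[0,0,0],0.3],[[0.02,0,0.2],[0,0,0],0.3],[[0,0,0],[0,0,0],0.3]])

```text
time: 25.83
tcp_pos: [0.4679, 0.2605, 0.1327]
orientation: [0.221, 0.975, 0.002, 0.001]
ft_force: [-1.3, 0.5, -0.2]
opening: 0.0401
```

Run:
```python
from wm import *
delta([.4675,.260,.098],yaw=64.8)
K,E=P('wrist'); im=cams.capture('wrist'); np.savez('pics/w24.npz',im=im,K=K,E=E); save(im[100:380,150:490],'w24.png',2.1)
im=cams.capture('side'); save(np.clip(im[110:200,260:350].astype(float)*1.3,0,255).astype(np.uint8),'s4.png',6)
```

```text
t 25.83 tcp [0.4679 0.2605 0.1327] yaw 64.5 open 0.0401 F [-1.3  0.5 -0.2]
 shift/25mm [ 0.009 -0.029  1.389]  turn/5deg [ 0.045  0.02  -0.07 ] dist 0.0347
```

View pics/w24.png

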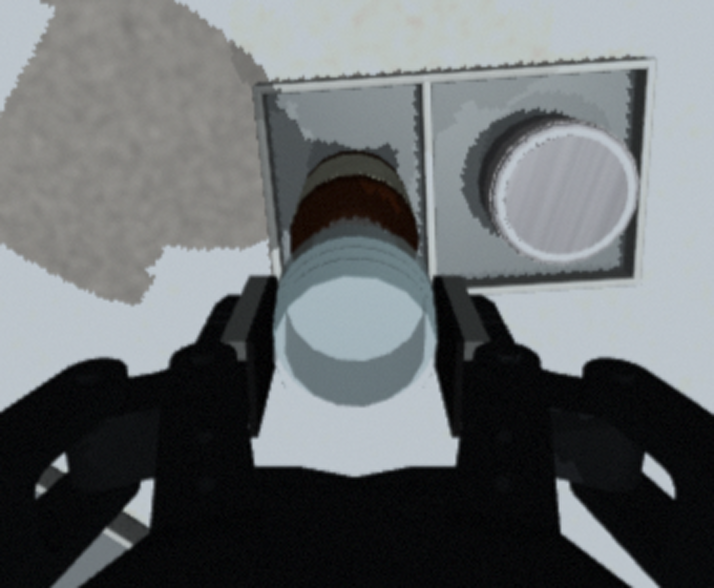

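View pics/s4.png

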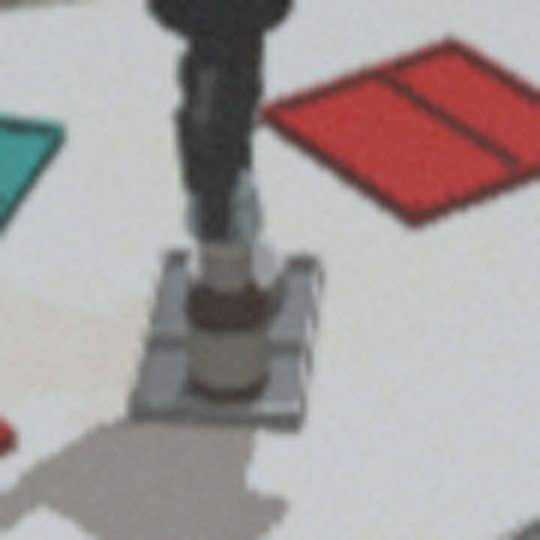

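Call:
step_arm(increments=[[[0.02,-0.03,0.35],[0,0,0],0.3],[[0.02,0,0.35],[0,0,0],0.3],[[0,0,0],[0,0,0],0.3]])

```text
time: 26.18
tcp_pos: [0.4679, 0.2608, 0.116]
orientation: [0.221, 0.975, 0.003, 0.003]
ft_force: [-0.1, -1.0, -0.5]
opening: 0.0401
```

Run:
```python
from wm import *
delta([.4675,.260,.098],yaw=64.8)
```

```text
t 26.18 tcp [0.4679 0.2608 0.116 ] yaw 64.5 open 0.0401 F [-0.1 -1.  -0.5]
 shift/25mm [ 0.004 -0.041  0.718]  turn/5deg [ 0.078  0.044 -0.069] dist 0.018
```

Call:
step_arm(increments=[[[0.01,-0.05,0.3],[0.05,0.04,0],0.3],[[0.01,0,0.2],[0,0,0],0.3],[[0,0,0],[0,0,0],0.3]])

```text
time: 26.43
tcp_pos: [0.4667, 0.2598, 0.1019]
orientation: [0.221, 0.975, 0.001, 0.0]
ft_force: [0.4, 0.6, 0.1]
opening: 0.0399
```

Call:
step_arm(increments=[[[0,0,0.15],[0,0,0],0.3],[[0,0,0],[0,0,0],0.3]])

```text
time: 26.6
tcp_pos: [0.4671, 0.26, 0.0978]
orientation: [0.221, 0.975, 0.001, 0.0]
ft_force: [0.3, 0.4, -0.2]
opening: 0.0398
```

Call:
step_arm(increments=[[[0,0,0.1],[0,0,0],0.3],[[0,0,0],[0,0,0],0.3]])

```text
time: 26.77
tcp_pos: [0.4686, 0.2607, 0.098]
orientation: [0.221, 0.975, 0.002, 0.001]
ft_force: [-0.2, -0.2, 0.1]
opening: 0.0399
```

Run:
```python
from wm import *
delta([.4675,.260,.098],yaw=64.8)
```

```text
t 26.77 tcp [0.4686 0.2607 0.098 ] yaw 64.5 open 0.0399 F [-0.2 -0.2  0.1]
 shift/25mm [ 0.028 -0.045  0.001]  turn/5deg [ 0.049  0.021 -0.068] dist 0.0013
```

Call:
step_arm(increments=[[[0,0,0.1],[0,0,0],0.3],[[0,0,0],[0,0,0],0.6],[[0,0,0],[0,0,0],0.6],[[0,0,0],[0,0,0],0.65],[[0,0,-0.4],[0,0,0],0.65],[[0,0,-0.9],[0,0,0],0.65],[[0,0,-0.9],[0,0,0],0.65],[[0,0,-0.9],[0,0,0],0.65]])

```text
time: 27.43
tcp_pos: [0.4661, 0.2592, 0.1738]
orientation: [0.221, 0.975, -0.001, -0.001]
ft_force: [0.9, 1.0, 0.4]
opening: 0.0559
```

Call:
step_arm(increments=[[[0,-0.7,-0.5],[0,0,0],0.65],[[-0.2,-1,-0.3],[0,0,0],0.65],[[-0.2,-1,0],[0,0,0],0.65],[[0,0,0],[0,0,0],0.65]])

```text
time: 27.77
tcp_pos: [0.4479, 0.1944, 0.2019]
orientation: [0.219, 0.976, 0.002, 0.002]
ft_force: [-0.1, -0.4, -0.7]
opening: 0.056
```

Run:
```python
from wm import *
delta([.489,-.199,.2],yaw=64.8)
K,E=P('wrist'); im=cams.capture('wrist'); np.savez('pics/w25.npz',im=im,K=K,E=E); save(im,'w25.png',1.25)
im=cams.capture('side'); np.save('pics/side5.npy',im);save(np.clip(im[110:200,260:350].astype(float)*1.3,0,255).astype(np.uint8),'s5.png',6)
im=cams.capture('top'); np.save('pics/top5.npy',im)
a=np.clip(im.astype(float)*1.6,0,255).astype(np.uint8)
save(a[150:260,395:500],'t5.png',5.4)
```

```text
t 27.77 tcp [0.4479 0.1944 0.2019] yaw 64.6 open 0.0560 F [-0.1 -0.4 -0.7]
 shift/25mm [ -8.226 -13.514   0.031]  turn/5deg [ 0.061  0.038 -0.031] dist 0.3955
```

View pics/w25.png

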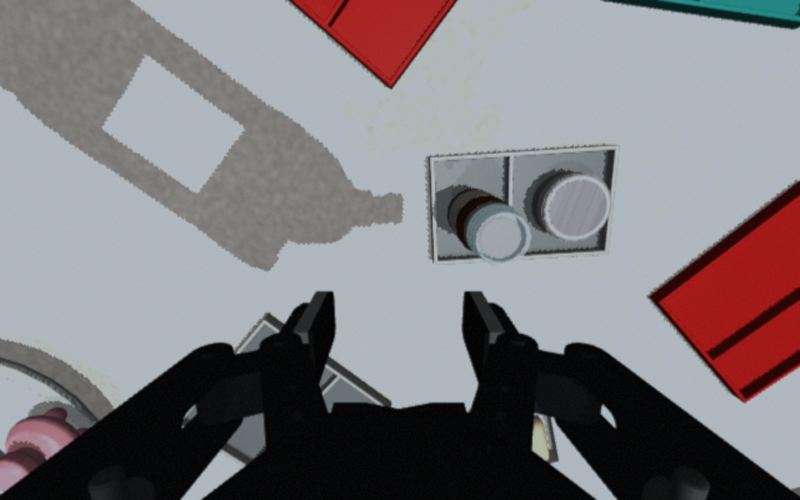

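View pics/s5.png

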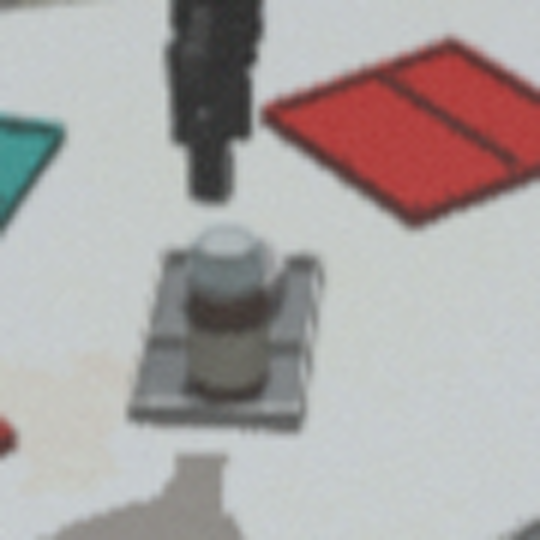

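View pics/t5.png

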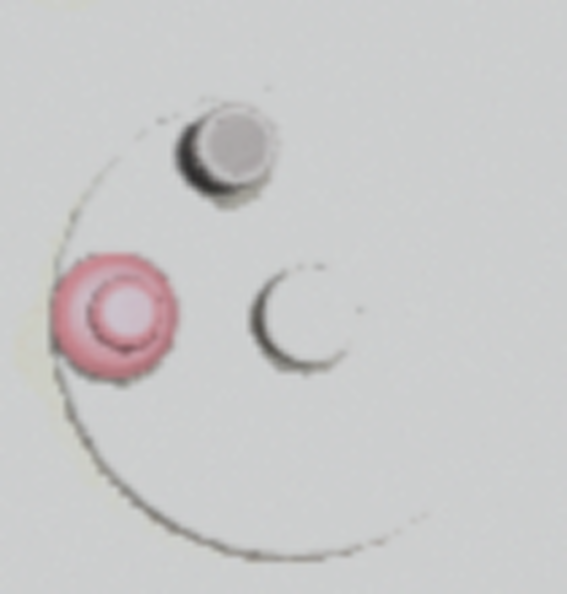

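Call:
step_arm(increments=[[[-0.6,-0.98,0],[0.05,0.04,0],0.65],[[-0.6,-0.98,0],[0,0,0],0.65],[[-0.6,-0.98,0],[0,0,0],0.65],[[-0.6,-0.98,0],[0,0,0],0.65],[[-0.6,-0.98,0],[0,0,0],0.65],[[-0.6,-0.98,0],[0,0,0],0.65],[[-0.6,-0.98,0],[0,0,0],0.65],[[-0.6,-0.98,0],[0,0,0],0.65]])

```text
time: 28.58
tcp_pos: [0.4799, -0.0288, 0.1997]
orientation: [0.213, 0.977, 0.003, 0.0]
ft_force: [1.0, 0.3, -0.8]
opening: 0.056
```

Call:
step_arm(increments=[[[-0.6,-0.95,0],[0,0,0],0.65],[[-0.6,-0.95,0],[0,0,0],0.65],[[-0.6,-0.95,0],[0,0,0],0.65],[[-0.6,-0.95,0],[0,0,0],0.65],[[-0.5,-0.8,0],[0,0,0],0.65],[[0,0,0],[0,0,0],0.65],[[0,0,0],[0,0,0],0.65]])

```text
time: 29.17
tcp_pos: [0.504, -0.1713, 0.1966]
orientation: [0.213, 0.977, 0.004, -0.0]
ft_force: [0.1, 0.7, -0.9]
opening: 0.0558
```

Run:
```python
from wm import *
Ks,Es=P('side')
def rim(r,z):
    q=np.array([w2px(Ks,Es,np.array([.4682+r*np.cos(t),.2603+r*np.sin(t),z])) for t in np.linspace(0,6.28,60)]); q=(q-[260,110]+.5)*6-.5
    return q.min(0).round(),q.max(0).round()
for dz in(0,.005,.01): print(dz,'top',rim(.0185,.10025+dz),'mouth',rim(.0215,.07175+dz))
print('body',rim(.023,.06),'base',rim(.023,.004))
delta([.489,-.199,.14],yaw=64.8)
K,E=P('wrist'); im=cams.capture('wrist'); np.savez('pics/w26.npz',im=im,K=K,E=E); save(im,'w26.png',1.25)
im=np.load('pics/side5.npy'); save(im[140:185,280:320],'s6.png',13)
```

```text
0 top (array([191., 222.]), array([258., 259.])) mouth (array([186., 263.]), array([264., 306.]))
0.005 top (array([190., 215.]), array([258., 251.])) mouth (array([186., 255.]), array([264., 298.]))
0.01 top (array([190., 207.]), array([258., 243.])) mouth (array([186., 248.]), array([264., 290.]))
body (array([184., 279.]), array([267., 325.])) base (array([187., 360.]), array([267., 407.]))
t 29.17 tcp [ 0.504  -0.1713  0.1966] yaw 65.4 open 0.0558 F [ 0.1  0.7 -0.9]
 shift/25mm [ 0.078 -1.272  2.253]  turn/5deg [ 0.082 -0.024  0.11 ] dist 0.0647
```

View pics/w26.png

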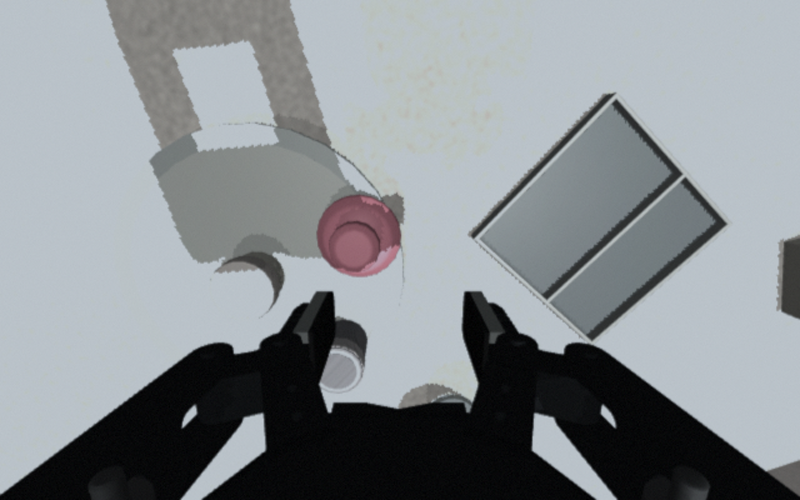

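Run:
```python
from wm import *
f='w26'
print('knob',W(f,(354,244),.087),'tall',W(f,(341,371),.078),'jar',W(f,(242,291),.068))
C=np.array([W(f,p,.014)[:2] for p in [(613,95),(728,223),(591,341),(471,236)]]);print(C.round(4).tolist(),C.mean(0).round(4),[np.linalg.norm(C[i]-C[(i+1)%4]).round(4) for i in range(4)])
x=C[3]+C[0]-C[1]-C[2];print(np.degrees(np.arctan2(x[1],x[0])))
# pink segmentation top cam
im=np.load('pics/top5.npy').astype(int); m=(im[...,0]-im[...,1]>25)&(im[...,0]-im[...,2]>15); m[:, :395]=0; m[:150]=0; m[260:]=0
v,u=np.nonzero(m); print('pink n',len(u),u.mean(),v.mean(),u.min(),u.max(),v.min(),v.max())
Kt,Et=P('top'); print('body from bbox ctr',px2w(Kt,Et,(u.min()+u.max())/2,(v.min()+v.max())/2,.051))
im,K,E=load(f); im=im.astype(int); m=(im[...,0]-im[...,1]>25)&(im[...,0]-im[...,2]>15)
v,u=np.nonzero(m); print('pink w',len(u),u.min(),u.max(),v.min(),v.max())
for c in [(.489,-.199),(.491,-.2),(.487,-.197)]:
    q=np.vstack([[w2px(K,E,np.array([c[0]+r*np.cos(t),c[1]+r*np.sin(t),z])) for t in np.linspace(0,6.28,80)] for r,z in((.033,.051),(.018,.08))]); print(c,q.min(0).round(1),q.max(0).round(1))
```

```text
knob [ 0.48733682 -0.19539228  0.087     ] tall [ 0.5774039  -0.25310571  0.078     ] jar [ 0.48850188 -0.29400971  0.068     ]
[[0.4777, 0.0333], [0.6235, 0.0984], [0.6864, -0.046], [0.5387, -0.1138]] [ 0.5816 -0.007 ] [np.float64(0.1597), np.float64(0.1574), np.float64(0.1624), np.float64(0.1593)]
-155.6488346225123
pink n 264 415.99242424242425 208.7840909090909 405 427 197 219
body from bbox ctr [ 0.48912494 -0.20020248  0.051     ]
pink w 3344 254 319 156 220
(0.489, -0.199) [251.  154.6] [318.5 220.1]
(0.491, -0.2) [251.  156.9] [318.5 222.2]
(0.487, -0.197) [251.8 151.7] [319.5 217.7]
```

Call:
step_arm(increments=[[[0.06,-0.65,0.2],[0.08,0,0.1],0.65],[[0.04,-0.6,0.6],[0,0,0],0.65],[[0,0,0.8],[0,0,0],0.65],[[0,0,0.6],[0,0,0],0.65],[[0,0,0],[0,0,0],0.65],[[0,0,0],[0,0,0],0.65]])

```text
time: 29.72
tcp_pos: [0.4906, -0.192, 0.1398]
orientation: [0.214, 0.977, 0.001, -0.001]
ft_force: [0.4, -1.2, 1.5]
opening: 0.0555
```

```bash
cat > pink.py <<'E'
from wm import *
from scipy.optimize import least_squares
def pinkfit(name='wrist', z0=.030, save_as=None):
    K,E=P(name); im=cams.capture(name); 
    if save_as: np.savez('pics/%s.npz'%save_as,im=im,K=K,E=E)
    a=im.astype(int); m=((a[...,0]-a[...,1]>25)&(a[...,0]-a[...,2]>15)&(a[...,2]>a[...,1]*.85)).astype(np.uint8)
    n,l,st,ce=cv2.connectedComponentsWithStats(m); i=1+np.argmax(st[1:,4]); x,y,w,h,ar=st[i]
    print(name,'pink bbox',x,x+w-1,y,y+h-1,'area',ar)
    return K,E,(x,x+w-1,y,y+h-1),im
def pred(K,E,c,z0=.030):
    q=np.vstack([[w2px(K,E,np.array([c[0]+r*np.cos(t),c[1]+r*np.sin(t),z0+z])) for t in np.linspace(0,6.28,80)] for r,z in((.033,.021),(.018,.050),(.012,.057))]); a,b=q.min(0),q.max(0); return a[0],b[0],a[1],b[1]
E
python3 - <<'E'
from pink import *
delta([.4895,-.1985,.092],yaw=64.8)
K,E,b,im=pinkfit(save_as='w27')
for c in [(.4895,-.1985),(.4875,-.1985),(.4895,-.2005)]: print(c,np.round(pred(K,E,c),1))
E
```

```text
t 29.72 tcp [ 0.4906 -0.192   0.1398] yaw 65.3 open 0.0555 F [ 0.4 -1.2  1.5]
 shift/25mm [-0.075 -0.257  1.913]  turn/5deg [ 0.016 -0.025  0.095] dist 0.0483
wrist pink bbox 270 352 170 249 area 5071
(0.4895, -0.1985) [267.6 351.5 168.8 248.6]
(0.4875, -0.1985) [266.4 350.5 166.4 246.6]
(0.4895, -0.2005) [265.3 349.2 169.9 249.5]
```

Call:
step_arm(increments=[[[-0.06,-0.22,0.6],[0,0,0.08],0.65],[[0,-0.03,0.6],[0,0,0],0.65],[[0,0,0.4],[0,0,0],0.65],[[0,0,0],[0,0,0],0.65]])

```text
time: 30.1
tcp_pos: [0.4927, -0.1966, 0.1029]
orientation: [0.216, 0.976, 0.001, 0.002]
ft_force: [0.3, -0.1, -0.3]
opening: 0.0553
```

Run:
```python
from pink import *
delta([.490,-.198,.092],yaw=64.8)
K,E,b,im=pinkfit(save_as='w28')
for c in [(.490,-.198),(.4875,-.1985)]: print(c,np.round(pred(K,E,c),1))
```

```text
t 30.10 tcp [ 0.4927 -0.1966  0.1029] yaw 65.1 open 0.0553 F [ 0.3 -0.1 -0.3]
 shift/25mm [ 0.078 -0.097  0.436]  turn/5deg [0.025 0.047 0.052] dist 0.0113
wrist pink bbox 266 364 174 272 area 7384
(0.49, -0.198) [263.4 364.1 172.8 270. ]
(0.4875, -0.1985) [260.9 361.9 169.5 266.8]
```

Call:
step_arm(increments=[[[0.06,-0.08,0.35],[0,0.04,0.05],0.65],[[0,0,0.1],[0,0,0],0.65],[[0,0,0],[0,0,0],0.65]])

```text
time: 30.4
tcp_pos: [0.4923, -0.1979, 0.0937]
orientation: [0.218, 0.976, 0.001, 0.002]
ft_force: [-0.2, 0.2, 0.1]
opening: 0.0552
```

Call:
step_arm(increments=[[[0,0,0],[0,0,0],0.25],[[0,0,0],[0,0,0],0.25],[[0,0,0],[0,0,0],0.25],[[0,0,0],[0,0,0],0.25],[[0,0,0],[0,0,0],0.25],[[0,0,0],[0,0,0],0.25]], force=40)

```text
time: 30.9
tcp_pos: [0.4928, -0.1982, 0.0948]
orientation: [0.218, 0.976, 0.001, 0.003]
ft_force: [0.4, -0.3, -1.4]
opening: 0.0338
```

Run:
```python
from pink import *
delta([.490,-.198,.092],yaw=64.8)
K,E,b,im=pinkfit(save_as='w29')
```

```text
t 30.90 tcp [ 0.4928 -0.1982  0.0948] yaw 64.8 open 0.0338 F [ 0.4 -0.3 -1.4]
 shift/25mm [ 0.105 -0.041  0.111]  turn/5deg [0.03  0.062 0.004] dist 0.004
wrist pink bbox 266 369 176 280 area 7236
```

Call:
step_arm(increments=[[[0,0,-0.3],[0,0.04,0],0.25],[[0,0,-0.8],[0,0,0],0.25],[[0,0,-0.8],[0,0,0],0.25],[[0,0,-0.8],[0,0,0],0.25],[[0,0,0],[0,0,0],0.25]])

```text
time: 31.37
tcp_pos: [0.4913, -0.1979, 0.1652]
orientation: [0.218, 0.976, 0.001, -0.001]
ft_force: [1.2, -1.4, -1.6]
opening: 0.0336
```

Run:
```python
from pink import *
delta([.548,-.0217,.14],yaw=64.8)
K,E,b,im=pinkfit(save_as='w30')
```

```text
t 31.37 tcp [ 0.4913 -0.1979  0.1652] yaw 64.8 open 0.0336 F [ 1.2 -1.4 -1.6]
 shift/25mm [0.944 7.339 1.026]  turn/5deg [ 0.026 -0.037  0.003] dist 0.1868
wrist pink bbox 266 369 176 280 area 7165
```

Call:
step_arm(increments=[[[0.11,0.9,0],[0,0,0],0.25],[[0.11,0.95,0],[0,0,0],0.25],[[0.11,0.95,0],[0,0,0],0.25],[[0.11,0.95,0],[0,0,0],0.25],[[0.11,0.95,0],[0,0,0],0.25],[[0.11,0.95,0],[0,0,0],0.25],[[0.11,0.9,0],[0,0,0],0.25],[[0,0.3,0],[0,0,0],0.25]])

```text
time: 32.08
tcp_pos: [0.5445, -0.0295, 0.1591]
orientation: [0.221, 0.975, 0.001, -0.005]
ft_force: [-0.1, -0.7, -0.8]
opening: 0.0332
```

Call:
step_arm(increments=[[[0,0,0.5],[0,0,0],0.25],[[0,0,0.5],[0,0,0],0.25],[[0,0,0],[0,0,0],0.25]])

```text
time: 32.33
tcp_pos: [0.5443, -0.0273, 0.1319]
orientation: [0.218, 0.976, 0.001, -0.006]
ft_force: [-0.9, -0.6, -1.5]
opening: 0.0337
```

Run:
```python
from pink import *
delta([.548,-.0217,.0685],yaw=64.8)
K,E,b,im=pinkfit(save_as='w31')
im=im.astype(int); 
# grey tray: report dark mask to outline the square tray from the wrist view
g=im.mean(2); 
for v in range(100,260,12):
    print(v,' '.join('%3d'%x for x in g[v,180:470:8]))
```

```text
t 32.33 tcp [ 0.5443 -0.0273  0.1319] yaw 64.8 open 0.0337 F [-0.9 -0.6 -1.5]
 shift/25mm [-0.067  0.269  2.536]  turn/5deg [-0.011 -0.131 -0.008] dist 0.0638
wrist pink bbox 266 369 176 280 area 7197
100 199 199 199 131 136 134 138 130 140 200 201 200 198 199 200 194 194 195 198 197 197 104 168 194 196 196 197 199 200 200 200 200 200 201 199 199 200
112 200 199 199 199 134 133 138 129 131 133 198 195 196 197 197 199 196 197 196 141 184 152 152  78 195 195 196 197 198 195 199 201 201 199 199 200 199
124 200 185 138 124 134 133 131 134 141 135 132 198 197 193 197 193 196 194 127 189 148 150 151 151 151  86 172 192 198 198 199 198 201 199 201 200 199
136 134 131 130 134 133 140 139 141 140 134 133 118 186 198 196 197 191 107 134 149 147 149 149 149 151 150  94 194 196 200 198 199 201 200 199 200 198
148 132 134 136 131 135 133 138 129 133 140 127 143 118 195 195 194 152 141 145 146 147 147 148 148 148 146 146 149  59 170 201 198 196 200 200 199 200
160 133 136 131 136 140 132 134 141 135 132 132 134 131 142 120 102  70 109 140 142 144 145 146 151 158 158 158 155 154 154 182 200 200 199
[... 528 characters left out ...]
 104 109 115 118 116 109 176 169 149  86 146 145  71 167 144 142 140 139 138 136 136 134  66
220 136 133 131 136 135 196 189 154 109  77  79  92  92 100 102  55  70  80  83  59  91 101 123  84 140  49 176 140 139 137 137 135 136 135 132 133 102
232 127 137 200 199 199 199 198 147  99 130 132  91  46  14  77  95 106 116 115  99  93  70  47  70 151 140 138 136 135 135 135 135 133 131 128  47 171
244 200 198 200 199 200 198 200 198 196  92   9  15  45   3  92 101 104 102 102 102 100  91   5  45   7 125 135 134 132 134 132 130 130  60  52 197 200
256 199 199 199 198 199 196 200 199 199 173   8  45  22   4  93 102 122 102 101 103 102  97   5  47  43   6 133 132 130 130 130 110  49 191 200 199 200
```

Call:
step_arm(increments=[[[-0.06,0.26,0.5],[0,-0.12,0],0.25],[[0,0,0.6],[0,0,0],0.25],[[0,0,0.6],[0,0,0],0.25],[[0,0,0.3],[0,0,0],0.25],[[0,0,0],[0,0,0],0.25]])

```text
time: 32.8
tcp_pos: [0.5493, -0.0246, 0.0829]
orientation: [0.22, 0.976, -0.001, 0.001]
ft_force: [-0.7, 0.4, 0.3]
opening: 0.0335
```

Run:
```python
from pink import *
delta([.548,-.0217,.0685],yaw=64.8)
K,E=P('wrist'); im=cams.capture('wrist'); np.savez('pics/w32.npz',im=im,K=K,E=E)
c=np.array([.5808,-.0071]); th=np.radians(-156.2); u=np.array([np.cos(th),np.sin(th)]); v=np.array([-u[1],u[0]])
for a,b in [(.082,-.082),(.082,.082),(-.014,-.08),(-.014,.08)]:
    print((a,b),w2px(K,E,np.append(c+a*u+b*v,.014)).round(1))
```

```text
t 32.80 tcp [ 0.5493 -0.0246  0.0829] yaw 64.6 open 0.0335 F [-0.7  0.4  0.3]
 shift/25mm [0.097 0.085 0.574]  turn/5deg [-0.011  0.015 -0.034] dist 0.0147
(0.082, -0.082) [351.1  73.6]
(0.082, 0.082) [202.  253.7]
(-0.014, -0.08) [452.1 174.7]
(-0.014, 0.08) [302.5 322.9]
```

Run:
```python
from pink import *
im,K,E=load('w32'); g=im.astype(int).mean(2)
for v in (95,110,125,140): print(v,'pred outer',round(351.1-(v-73.6)/180.1*149.1), [int(x) for x in g[v,270:350:2]], 'right side from 350', [int(x) for x in g[v,350:440:3]])
```

```text
95 pred outer 333 [212, 210, 209, 210, 212, 210, 209, 212, 206, 207, 208, 207, 207, 204, 206, 205, 206, 207, 207, 205, 206, 207, 206, 205, 205, 208, 209, 209, 209, 209, 208, 207, 207, 192, 183, 125, 116, 188, 202, 199] right side from 350 [148, 161, 161, 160, 76, 63, 195, 207, 182, 205, 206, 208, 206, 206, 206, 204, 204, 207, 208, 208, 207, 209, 211, 210, 209, 209, 211, 210, 210, 210]
110 pred outer 321 [211, 211, 211, 207, 207, 209, 210, 209, 211, 209, 208, 206, 206, 206, 205, 207, 207, 206, 206, 202, 203, 206, 207, 206, 205, 204, 202, 142, 123, 117, 142, 194, 205, 187, 153, 157, 158, 159, 159, 158] right side from 350 [158, 157, 158, 159, 157, 159, 160, 160, 158, 95, 53, 177, 205, 183, 201, 207, 207, 207, 208, 211, 210, 211, 210, 210, 209, 211, 211, 210, 210, 210]
125 pred outer 309 [146, 206, 209, 211, 210, 209, 208, 207, 206, 207, 208, 208, 208, 206, 206, 206, 204, 203, 205, 206, 206, 144, 123, 118, 162, 198, 204, 165, 151, 156, 156, 156, 156, 157, 155, 155, 157, 156, 158, 157] right side from 350 [157, 156, 156, 157, 156, 158, 158, 158, 158, 158, 158, 159, 159, 156, 146, 48, 146, 206, 195, 192, 210, 208, 206, 207, 206, 207, 209, 210, 211, 211]
140 pred outer 296 [124, 121, 121, 120, 138, 204, 207, 208, 208, 207, 208, 207, 206, 203, 139, 126, 124, 113, 181, 200, 197, 146, 151, 151, 153, 153, 153, 152, 155, 154, 154, 155, 155, 155, 154, 155, 155, 155, 154, 157] right side from 350 [155, 155, 157, 155, 156, 156, 155, 156, 154, 157, 155, 158, 155, 157, 155, 155, 156, 155, 149, 145, 53, 113, 202, 196, 193, 210, 208, 210, 209, 208]
```

Run:
```python
from pink import *
delta([.552,-.0205,.0685],yaw=64.8)
```

```text
t 32.85 tcp [ 0.5495 -0.0246  0.0835] yaw 64.6 open 0.0336 F [-1.1 -0.1 -1.1]
 shift/25mm [-0.019  0.194  0.598]  turn/5deg [-0.01   0.019 -0.033] dist 0.0157
```

Call:
step_arm(increments=[[[-0.01,0.2,0.2],[0,0,0],0.25],[[0,0.02,0.2],[0,0,0],0.25],[[0,0,0.1],[0,0,0],0.25],[[0,0,0],[0,0,0],0.25]])

```text
time: 33.18
tcp_pos: [0.554, -0.02, 0.0724]
orientation: [0.22, 0.975, -0.0, 0.002]
ft_force: [0.5, 0.3, -1.5]
opening: 0.0337
```

Call:
step_arm(increments=[[[0,0,0.1],[0,0,0],0.25],[[0,0,0.05],[0,0,0],0.25],[[0,0,0],[0,0,0],0.25]])

```text
time: 33.43
tcp_pos: [0.5545, -0.0199, 0.0689]
orientation: [0.22, 0.976, -0.0, 0.003]
ft_force: [0.7, 0.1, -0.7]
opening: 0.0338
```

Call:
step_arm(increments=[[[0,0,0.1],[0,0,0],0.25],[[0,0,0],[0,0,0],0.25]])

```text
time: 33.6
tcp_pos: [0.5553, -0.0204, 0.0683]
orientation: [0.22, 0.976, -0.0, 0.004]
ft_force: [-0.4, -0.2, 1.0]
opening: 0.0337
```

Run:
```python
from pink import *
delta([.552,-.0205,.0685],yaw=64.8)
pinkfit()
```

```text
t 33.60 tcp [ 0.5553 -0.0204  0.0683] yaw 64.6 open 0.0337 F [-0.4 -0.2  1. ]
 shift/25mm [ 0.118 -0.06  -0.01 ]  turn/5deg [ 0.01   0.087 -0.036] dist 0.0033
wrist pink bbox 265 370 175 280 area 7463
```

Call:
step_arm(increments=[[[0,0,0.03],[0,0,0],0.25],[[0,0,0],[0,0,0],0.65],[[0,0,0],[0,0,0],0.65],[[0,0,0],[0,0,0],0.65],[[0,0,-0.4],[0,0,0],0.65],[[0,0,-0.9],[0,0,0],0.65],[[0,0,-0.9],[0,0,0],0.65],[[0,0,-0.9],[0,0,0],0.65]])

```text
time: 34.32
tcp_pos: [0.5516, -0.0201, 0.1443]
orientation: [0.22, 0.976, -0.001, -0.001]
ft_force: [-0.2, 0.2, 0.3]
opening: 0.0553
```

Call:
step_arm(increments=[[[-0.4,-0.8,-0.5],[0,0,0],0.75],[[-0.4,-0.9,-0.2],[0,0,0],0.75],[[0,0,0],[0,0,0],0.75]])

```text
time: 34.57
tcp_pos: [0.5542, -0.0674, 0.1698]
orientation: [0.218, 0.976, -0.001, 0.004]
ft_force: [0.1, -0.2, -0.6]
opening: 0.064
```

Run:
```python
from pink import *
delta([.576,-.2575,.2],yaw=64.8)
K,E,b,im=pinkfit(save_as='w33')
for c in [(.555,-.0205),(.553,-.0205)]: print(c,np.round(pred(K,E,c,.004),1))
t=cams.capture('top'); np.save('pics/top6.npy',t)
a=t.astype(int); m=(a[...,0]-a[...,1]>20)&(a[...,0]-a[...,2]>10)&(a[...,2]>a[...,1]); m[:130]=0;m[250:]=0;m[:,290:]&=True; m[:,:305]=0
v,u=np.nonzero(m); print('top pink',len(u),u.min(),u.max(),v.min(),v.max())
Kt,Et=P('top'); print(px2w(Kt,Et,(u.min()+u.max())/2,(v.min()+v.max())/2,.025)); print(np.round(pred(Kt,Et,(.555,-.0205),.004),1))
```

```text
t 34.57 tcp [ 0.5542 -0.0674  0.1698] yaw 64.8 open 0.0640 F [ 0.1 -0.2 -0.6]
 shift/25mm [-4.036 -6.509 -1.181]  turn/5deg [ 0.006  0.085 -0.001] dist 0.1937
wrist pink bbox 329 397 134 201 area 2811
(0.555, -0.0205) [328.1 397.1 134.5 202.6]
(0.553, -0.0205) [327.2 396.3 132.5 200.9]
top pink 212 341 355 176 198
[ 0.55296349 -0.01170325  0.025     ]
[339.6 362.5 174.9 197.7]
```

Run:
```python
from wm import *
def c(p,s,o): return (p[0]+.5)/s-.5+o[0],(p[1]+.5)/s-.5+o[1]
Ks,Es=P('side');Kt,Et=P('top')
print('tumbler side bottom',px2w(Ks,Es,*c((563,190),4.4,(305,210)),.004),'top',px2w(Ks,Es,*c((590,82),4.4,(305,210)),.1))
print('top cam: rim',px2w(Kt,Et,420,123,.1),'base',px2w(Kt,Et,415,130,.004))
```

```text
tumbler side bottom [ 0.72257642 -0.20588623  0.004     ] top [ 0.71899697 -0.20943626  0.1       ]
top cam: rim [ 0.71890159 -0.20636447  0.1       ] base [ 0.72159759 -0.2126154   0.004     ]
```

Call:
step_arm(increments=[[[-0.58,-0.93,-0.1],[0,0.08,0],0.75],[[-0.58,-0.93,0],[0,0,0],0.75],[[-0.58,-0.93,0],[0,0,0],0.75],[[-0.58,-0.93,0],[0,0,0],0.75],[[-0.58,-0.93,0],[0,0,0],0.75],[[-0.58,-0.93,0],[0,0,0],0.75],[[-0.5,-0.8,0],[0,0,0],0.75],[[0,0,0],[0,0,0],0.75]])

```text
time: 35.33
tcp_pos: [0.5748, -0.2509, 0.1666]
orientation: [0.216, 0.976, 0.002, -0.005]
ft_force: [0.1, 0.1, 0.0]
opening: 0.0643
```

```bash
cat > tin.py <<'E'
from wm import *
def tinfit(save_as,z=.078,r=.021,guess=(.5765,-.258)):
    delta([guess[0],guess[1],.068],yaw=64.8)
    K,E=P('wrist'); im=cams.capture('wrist'); np.savez('pics/%s.npz'%save_as,im=im,K=K,E=E)
    # score rim circle: mean gradient magnitude along projected top circle over candidate centres
    g=cv2.GaussianBlur(cv2.cvtColor(im,cv2.COLOR_RGB2GRAY),(3,3),0).astype(np.float32)
    gm=cv2.magnitude(cv2.Sobel(g,cv2.CV_32F,1,0),cv2.Sobel(g,cv2.CV_32F,0,1))
    best=[]
    t=np.linspace(0,2*np.pi,120,endpoint=False)
    Ei=np.linalg.inv(E)
    for dx in np.arange(-.014,.0141,.001):
        for dy in np.arange(-.014,.0141,.001):
            p=np.stack([guess[0]+dx+r*np.cos(t),guess[1]+dy+r*np.sin(t),0*t+z,0*t+1]); c=Ei@p; q=K@c[:3]; q=q[:2]/q[2]
            s=cv2.remap(gm,q[0].astype(np.float32)[None],q[1].astype(np.float32)[None],cv2.INTER_LINEAR)
            best.append((float(np.median(s)),float(s.mean()),round(guess[0]+dx,4),round(guess[1]+dy,4)))
    best.sort(reverse=True); print(best[:4]); print(sorted(best,key=lambda b:-b[1])[:3])
E
python3 - <<'E'
from tin import *
tinfit('w34')
E
```

```text
t 35.33 tcp [ 0.5748 -0.2509  0.1666] yaw 65.1 open 0.0643 F [0.1 0.1 0. ]
 shift/25mm [-0.223 -0.239  3.941]  turn/5deg [ 0.029 -0.125  0.06 ] dist 0.0989
[(103.13804626464844, 93.13027954101562, np.float64(0.5785), np.float64(-0.257)), (103.00067138671875, 90.33346557617188, np.float64(0.5775), np.float64(-0.258)), (101.09400177001953, 102.93636322021484, np.float64(0.5775), np.float64(-0.257)), (95.64907836914062, 95.81669616699219, np.float64(0.5685), np.float64(-0.254))]
[(76.97250366210938, 113.9255599975586, np.float64(0.5735), np.float64(-0.256)), (74.27212524414062, 113.51905059814453, np.float64(0.5745), np.float64(-0.256)), (84.6173095703125, 108.60984802246094, np.float64(0.5755), np.float64(-0.257))]
```

Call:
step_arm(increments=[[[-0.2,-0.22,0.6],[0,-0.12,0.05],0.75],[[0,0,0.8],[0,0,0],0.75],[[0,0,0.7],[0,0,0],0.75],[[0,0,0],[0,0,0],0.75]])

```text
time: 35.72
tcp_pos: [0.5763, -0.2508, 0.1114]
orientation: [0.218, 0.976, 0.003, -0.001]
ft_force: [-1.4, 1.5, -1.0]
opening: 0.0642
```

Run:
```python
from tin import *
tinfit('w35',guess=(.576,-.257))
im,K,E=load('w35'); g=im.astype(int).mean(2)
R=Ro.from_quat(sq()['orientation']).as_matrix();p=np.array(sq()['tcp_pos'])
print('axis px at z=.078',w2px(K,E,p+R@np.array([0,0,p[2]-.078])).round(1))
for v in range(180,330,12): print(v,[int(x) for x in g[v,240:400:5]])
```

```text
t 35.72 tcp [ 0.5763 -0.2508  0.1114] yaw 64.8 open 0.0642 F [-1.4  1.5 -1. ]
 shift/25mm [-0.101 -0.237  1.734]  turn/5deg [ 0.059 -0.046  0.008] dist 0.0438
[(128.73643493652344, 138.00608825683594, np.float64(0.575), np.float64(-0.256)), (98.69110107421875, 122.13385772705078, np.float64(0.574), np.float64(-0.256)), (90.74153137207031, 105.90933227539062, np.float64(0.575), np.float64(-0.257)), (84.24700927734375, 87.92041778564453, np.float64(0.571), np.float64(-0.254))]
[(128.73643493652344, 138.00608825683594, np.float64(0.575), np.float64(-0.256)), (98.69110107421875, 122.13385772705078, np.float64(0.574), np.float64(-0.256)), (90.74153137207031, 105.90933227539062, np.float64(0.575), np.float64(-0.257))]
axis px at z=.078 [317.8 237.7]
180 [136, 135, 131, 123, 136, 117, 115, 116, 117, 128, 131, 118, 117, 121, 173, 174, 132, 187, 188, 189, 187, 188, 188, 187, 189, 189, 189, 188, 188, 188, 187, 187]
192 [132, 134, 134, 134, 138, 137, 137, 114, 115, 133, 114, 83, 37, 38, 39, 37, 37, 99, 115, 114, 114, 131, 122, 120, 121, 123, 187, 188, 188, 185, 187, 189]
204 [133, 134, 134, 137
[... 923 characters left out ...]
88, 189, 188, 186, 188, 187, 188, 187, 188, 188, 188, 188, 188, 188, 187, 189, 189, 187, 122, 3, 6, 1]
288 [5, 5, 7, 189, 188, 188, 188, 187, 187, 189, 188, 188, 188, 188, 187, 188, 188, 187, 189, 188, 188, 190, 188, 189, 188, 188, 173, 125, 128, 57, 2, 4]
300 [9, 1, 188, 187, 188, 188, 187, 187, 188, 188, 188, 187, 188, 188, 189, 187, 189, 189, 188, 189, 190, 189, 189, 188, 188, 138, 124, 127, 125, 120, 35, 7]
312 [9, 5, 183, 187, 187, 187, 190, 187, 188, 188, 189, 190, 188, 190, 188, 189, 188, 187, 188, 188, 189, 189, 188, 188, 188, 128, 123, 120, 123, 126, 19, 5]
324 [7, 7, 6, 182, 188, 179, 9, 7, 5, 6, 8, 8, 34, 113, 170, 186, 188, 184, 157, 50, 10, 6, 7, 6, 6, 5, 13, 125, 125, 15, 7, 8]
```

Call:
step_arm(increments=[[[-0.03,-0.2,0.6],[0.05,-0.04,0],0.75],[[0,-0.03,0.6],[0,0,0],0.75],[[0,0,0.35],[0,0,0],0.75],[[0,0,0],[0,0,0],0.75]])

```text
time: 36.1
tcp_pos: [0.5771, -0.2527, 0.0764]
orientation: [0.216, 0.976, 0.001, 0.001]
ft_force: [0.1, -0.1, -0.7]
opening: 0.0638
```

Run:
```python
from tin import *
tinfit('w36',guess=(.575,-.256))
```

```text
t 36.10 tcp [ 0.5771 -0.2527  0.0764] yaw 65.0 open 0.0638 F [ 0.1 -0.1 -0.7]
 shift/25mm [ 0.022 -0.156  0.337]  turn/5deg [0.019 0.03  0.047] dist 0.0093
[(190.44224548339844, 164.68931579589844, np.float64(0.575), np.float64(-0.256)), (107.97858428955078, 136.20582580566406, np.float64(0.574), np.float64(-0.256)), (98.34060668945312, 118.5935287475586, np.float64(0.575), np.float64(-0.257)), (79.30351257324219, 93.52898406982422, np.float64(0.573), np.float64(-0.255))]
[(190.44224548339844, 164.68931579589844, np.float64(0.575), np.float64(-0.256)), (107.97858428955078, 136.20582580566406, np.float64(0.574), np.float64(-0.256)), (98.34060668945312, 118.5935287475586, np.float64(0.575), np.float64(-0.257))]
```

Call:
step_arm(increments=[[[0.02,-0.16,0.28],[0,0.03,0],0.75],[[0,0,0.06],[0,0,0],0.75],[[0,0,0],[0,0,0],0.3],[[0,0,0],[0,0,0],0.3],[[0,0,0],[0,0,0],0.3],[[0,0,0],[0,0,0],0.3],[[0,0,0],[0,0,0],0.3],[[0,0,0],[0,0,0],0.3]], force=40)

```text
time: 36.82
tcp_pos: [0.5775, -0.2569, 0.0723]
orientation: [0.216, 0.976, 0.0, 0.003]
ft_force: [-0.1, 0.2, -0.0]
opening: 0.0407
```

Run:
```python
from tin import *
tinfit('w37',guess=(.575,-.256))
```

```text
t 36.82 tcp [ 0.5775 -0.2569  0.0723] yaw 65.1 open 0.0407 F [-0.1  0.2 -0. ]
 shift/25mm [ 0.105 -0.011  0.173]  turn/5deg [0.023 0.065 0.051] dist 0.0051
[(118.45855712890625, 122.02088165283203, np.float64(0.576), np.float64(-0.256)), (110.515380859375, 122.31803131103516, np.float64(0.577), np.float64(-0.256)), (88.96461486816406, 110.97631072998047, np.float64(0.577), np.float64(-0.255)), (82.3675308227539, 109.08650207519531, np.float64(0.576), np.float64(-0.255))]
[(33.771087646484375, 131.71072387695312, np.float64(0.586), np.float64(-0.26)), (23.80678939819336, 125.67191314697266, np.float64(0.586), np.float64(-0.261)), (110.515380859375, 122.31803131103516, np.float64(0.577), np.float64(-0.256))]
```

Call:
step_arm(increments=[[[0,0,-0.3],[0,0,0],0.3],[[0,0,-0.8],[0,0,0],0.3],[[0,0,-0.9],[0,0,0],0.3],[[0,0,-0.9],[0,0,0],0.3],[[0,0,0],[0,0,0],0.3]])

```text
time: 37.28
tcp_pos: [0.5757, -0.2562, 0.1473]
orientation: [0.216, 0.976, 0.001, 0.001]
ft_force: [2.1, 0.5, 0.5]
opening: 0.0409
```

Run:
```python
from tin import *
s=sq()
delta([.631,-.002,.15],yaw=64.8)
K,E=P('wrist'); im=cams.capture('wrist'); np.savez('pics/w38.npz',im=im,K=K,E=E)
a,_,_=load('w37'); 
d=np.abs(a.astype(int)-im.astype(int)).mean(2); print('diff in held-tin window (rows 200-270, cols 285-350):',d[215:265,292:345].mean(),' outside',d[50:150,100:600].mean())
```

```text
t 37.28 tcp [ 0.5757 -0.2562  0.1473] yaw 65.1 open 0.0409 F [2.1 0.5 0.5]
 shift/25mm [ 2.284 10.152 -0.091]  turn/5deg [0.022 0.012 0.051] dist 0.2602
diff in held-tin window (rows 200-270, cols 285-350): 1.9704402515723272  outside 28.711373333333334
```

```bash
cat > trayfit.py <<'E'
from wm import *
from scipy.optimize import minimize
def rect(K,E,c,th,segs,z=.014,n=60):
    u=np.array([np.cos(th),np.sin(th)]);v=np.array([-u[1],u[0]]);out=[]
    for (a0,b0),(a1,b1) in segs:
        t=np.linspace(.04,.96,n); a=a0+(a1-a0)*t;b=b0+(b1-b0)*t
        p=np.stack([c[0]+a*u[0]+b*v[0],c[1]+a*u[1]+b*v[1],0*t+z,0*t+1]);q=K@(np.linalg.inv(E)@p)[:3];out.append(q[:2]/q[2])
    return np.hstack(out)
def fit(im,K,E,c0,th0,segs,span=.008):
    g=cv2.GaussianBlur(cv2.cvtColor(im,cv2.COLOR_RGB2GRAY),(3,3),0).astype(np.float32)
    gm=cv2.magnitude(cv2.Sobel(g,cv2.CV_32F,1,0),cv2.Sobel(g,cv2.CV_32F,0,1))
    best=(-1,)
    for th in th0+np.radians(np.arange(-2,2.1,.5)):
        for dx in np.arange(-span,span+1e-4,.001):
            for dy in np.arange(-span,span+1e-4,.001):
                q=rect(K,E,(c0[0]+dx,c0[1]+dy),th,segs).astype(np.float32)
                s=cv2.remap(gm,q[0][None],q[1][None],cv2.INTER_LINEAR).mean()
                if s>best[0]: best=(s,c0[0]+dx,c0[1]+dy,np.degrees(th))
    return best
S=.080
segs=[((-S,-S),(-S,S)),((-S,S),(S,S)),((S,S),(S,-S)),((S,-S),(-S,-S)),((-.014,-S),(-.014,S))]
E
python3 - <<'E'
from trayfit import *
for n,f in(('top','top0'),('side','side0')):
    K,E=P(n); print(n,fit(np.load('pics/%s.npy'%f),K,E,(.581,-.007),np.radians(-156.2),segs))
for f in('w1','w26'):
    im,K,E=load(f); print(f,fit(im,K,E,(.581,-.007),np.radians(-156.2),segs))
E
```

```text
top (np.float32(69.44216), np.float64(0.582), np.float64(-0.005999999999999999), np.float64(-156.7))
side (np.float32(124.157135), np.float64(0.583), np.float64(-0.007), np.float64(-156.20000000000002))
w1 (np.float32(266.0318), np.float64(0.583), np.float64(-0.008), np.float64(-156.20000000000002))
w26 (np.float32(282.6071), np.float64(0.583), np.float64(-0.008), np.float64(-156.20000000000002))
```

Call:
step_arm(increments=[[[0.2,0.9,-0.05],[0,0,0],0.3],[[0.2,0.93,-0.05],[0,0,0],0.3],[[0.2,0.93,-0.05],[0,0,0],0.3],[[0.2,0.93,-0.05],[0,0,0],0.3],[[0.2,0.93,-0.05],[0,0,0],0.3],[[0.2,0.93,-0.05],[0,0,0],0.3],[[0.2,0.93,-0.05],[0,0,0],0.3],[[0.2,0.93,-0.05],[0,0,0],0.3]])

```text
time: 38.0
tcp_pos: [0.6139, -0.0678, 0.1506]
orientation: [0.219, 0.976, 0.0, -0.003]
ft_force: [-0.4, 0.1, -1.2]
opening: 0.041
```

Call:
step_arm(increments=[[[0.2,0.93,0],[0,-0.08,0],0.3],[[0.2,0.93,0],[0,0,0],0.3],[[0.1,0.5,0],[0,0,0],0.3],[[0,0,0],[0,0,0],0.3],[[0,0,0],[0,0,0],0.3]])

```text
time: 38.42
tcp_pos: [0.6264, -0.0017, 0.1464]
orientation: [0.217, 0.976, -0.001, -0.003]
ft_force: [-0.8, -0.5, -0.6]
opening: 0.0411
```

Run:
```python
from trayfit import *
delta([.632,-.0023,.047],yaw=64.8)
K,E=P('wrist'); im=cams.capture('wrist'); np.savez('pics/w39.npz',im=im,K=K,E=E)
a,_,_=load('w37'); d=np.abs(a.astype(int)-im.astype(int)).mean(2); print('held diff',d[215:265,292:345].mean())
```

```text
t 38.42 tcp [ 0.6264 -0.0017  0.1464] yaw 64.9 open 0.0411 F [-0.8 -0.5 -0.6]
 shift/25mm [-0.232  0.085  3.976]  turn/5deg [-0.032 -0.058  0.023] dist 0.0996
held diff 5.088301886792453
```

Call:
step_arm(increments=[[[-0.2,0.08,0.6],[-0.03,-0.06,0],0.3],[[0,0,0.8],[0,0,0],0.3],[[0,0,0.8],[0,0,0],0.3],[[0,0,0.7],[0,0,0],0.3],[[0,0,0.2],[0,0,0],0.3],[[0,0,0],[0,0,0],0.3]])

```text
time: 38.97
tcp_pos: [0.6315, -0.01, 0.0666]
orientation: [0.22, 0.975, -0.001, 0.001]
ft_force: [0.4, 0.9, -0.1]
opening: 0.0407
```

Run:
```python
from trayfit import *
delta([.632,-.0023,.047],yaw=64.8)
```

```text
t 38.97 tcp [ 0.6315 -0.01    0.0666] yaw 64.6 open 0.0407 F [ 0.4  0.9 -0.1]
 shift/25mm [0.115 0.286 0.784]  turn/5deg [-0.011  0.024 -0.044] dist 0.0211
```

Call:
step_arm(increments=[[[0.11,0.29,0.2],[0,0,0],0.3],[[0,0.02,0.2],[0,0,0],0.3],[[0,0.02,0.1],[0,0,0],0.3],[[0,0,0],[0,0,0],0.3]])

```text
time: 39.3
tcp_pos: [0.6336, -0.0024, 0.0552]
orientation: [0.221, 0.975, -0.001, 0.002]
ft_force: [0.2, 0.3, -1.5]
opening: 0.0409
```

Run:
```python
from trayfit import *
delta([.632,-.0023,.047],yaw=64.8)
```

```text
t 39.30 tcp [ 0.6336 -0.0024  0.0552] yaw 64.5 open 0.0409 F [ 0.2  0.3 -1.5]
 shift/25mm [ 0.06  -0.023  0.329]  turn/5deg [-0.003  0.046 -0.07 ] dist 0.0084
```

Call:
step_arm(increments=[[[0.06,0,0.18],[0,0.04,0],0.3],[[0,0,0.1],[0,0,0],0.3],[[0,0,0],[0,0,0],0.3]])

```text
time: 39.55
tcp_pos: [0.6332, -0.0014, 0.049]
orientation: [0.221, 0.975, 0.0, 0.001]
ft_force: [-0.0, 0.1, -0.5]
opening: 0.0408
```

Call:
step_arm(increments=[[[0,0,0.1],[0,0,0],0.3],[[0,0,0],[0,0,0],0.3]])

```text
time: 39.72
tcp_pos: [0.6333, -0.0013, 0.0466]
orientation: [0.221, 0.975, 0.0, 0.001]
ft_force: [-0.2, -0.6, -1.1]
opening: 0.0409
```

Call:
step_arm(increments=[[[0,0,0.1],[0,0,0],0.3],[[0,0,0],[0,0,0],0.3]])

```text
time: 39.88
tcp_pos: [0.6342, -0.0013, 0.0458]
orientation: [0.221, 0.975, 0.0, 0.002]
ft_force: [0.2, -0.3, 0.0]
opening: 0.0408
```

Call:
step_arm(increments=[[[0,0,0.08],[0,0,0],0.3],[[0,0,0],[0,0,0],0.3]])

```text
time: 40.05
tcp_pos: [0.6349, -0.0014, 0.0459]
orientation: [0.221, 0.975, 0.0, 0.003]
ft_force: [0.2, -0.6, -1.3]
opening: 0.0413
```

Call:
step_arm(increments=[[[0,0,0],[0,0,0],0.62],[[0,0,0],[0,0,0],0.62],[[0,0,0],[0,0,0],0.62],[[0,0,-0.4],[0,0,0],0.62],[[0,0,-0.9],[0,0,0],0.62],[[0,0,-0.9],[0,0,0],0.62],[[0,0,-0.9],[0,0,0],0.62],[[0,0,-0.9],[0,0,0],0.62]])

```text
time: 40.72
tcp_pos: [0.6305, -0.0014, 0.1448]
orientation: [0.221, 0.975, -0.001, -0.002]
ft_force: [-0.4, -0.2, 0.9]
opening: 0.0534
```

Call:
step_arm(increments=[[[-0.6,-0.3,-0.8],[0,0,0],0.62],[[-0.8,-0.3,-0.5],[0,0,0],0.62],[[-0.8,-0.3,0],[0,0,0],0.62],[[0,0,0],[0,0,0],0.62],[[0,0,0],[0,0,0],0.62]])

```text
time: 41.13
tcp_pos: [0.6743, -0.0465, 0.189]
orientation: [0.22, 0.975, 0.0, 0.003]
ft_force: [-0.5, 0.6, 0.2]
opening: 0.0528
```

Run:
```python
from trayfit import *
from tin import tinfit
from pink import pinkfit,pred
delta([.632,-.0023,.047],yaw=64.8)
tinfit('w40',z=.052,guess=(.633,-.002))
K,E,b,im=pinkfit(save_as='w41'); print(np.round(pred(K,E,(.5545,-.0205),.004),1))
for n in('top','side'): np.save('pics/%s9.npy'%n,cams.capture(n))
print('tray',fit(im,K,E,(.582,-.007),np.radians(-156.2),segs))
```

```text
t 41.13 tcp [ 0.6743 -0.0465  0.189 ] yaw 64.6 open 0.0528 F [-0.5  0.6  0.2]
 shift/25mm [2.314 0.862 5.671]  turn/5deg [ 0.016  0.059 -0.044] dist 0.1546
t 41.13 tcp [ 0.6743 -0.0465  0.189 ] yaw 64.6 open 0.0528 F [-0.5  0.6  0.2]
 shift/25mm [2.278 0.891 4.831]  turn/5deg [ 0.016  0.059 -0.044] dist 0.1354
[(141.20703125, 128.69036865234375, np.float64(0.637), np.float64(-0.0)), (132.67236328125, 128.24806213378906, np.float64(0.637), np.float64(-0.001)), (130.90390014648438, 119.48652648925781, np.float64(0.637), np.float64(0.001)), (120.78018188476562, 116.828369140625, np.float64(0.636), np.float64(0.002))]
[(141.20703125, 128.69036865234375, np.float64(0.637), np.float64(-0.0)), (132.67236328125, 128.24806213378906, np.float64(0.637), np.float64(-0.001)), (130.90390014648438, 119.48652648925781, np.float64(0.637), np.float64(0.001))]
wrist pink bbox 253 323 18 95 area 3093
[251.8 323.2  19.2  97.4]
tray (np.float32(156.40337), np.float64(0.583), np.float64(-0.007), np.float64(-156.7))
```

Run:
```python
from trayfit import *
def circ(im,K,E,c,r,z,span=.008):
    g=cv2.GaussianBlur(cv2.cvtColor(im,cv2.COLOR_RGB2GRAY),(3,3),0).astype(np.float32)
    gm=cv2.magnitude(cv2.Sobel(g,cv2.CV_32F,1,0),cv2.Sobel(g,cv2.CV_32F,0,1)); t=np.linspace(0,6.283,120); best=(-1,)
    for dx in np.arange(-span,span+1e-4,.001):
        for dy in np.arange(-span,span+1e-4,.001):
            p=np.stack([c[0]+dx+r*np.cos(t),c[1]+dy+r*np.sin(t),0*t+z,0*t+1]);q=K@(np.linalg.inv(E)@p)[:3];q=(q[:2]/q[2]).astype(np.float32)
            s=cv2.remap(gm,q[0][None],q[1][None],cv2.INTER_LINEAR).mean()
            if s>best[0]: best=(float(s),round(c[0]+dx,4),round(c[1]+dy,4))
    return best
im,K,E=load('w40')
for z in (.044,.048,.052,.056,.060): print('tall w40 z',z,circ(im,K,E,(.635,-.001),.021,z))
for n in('side','top'):
    K,E=P(n); im=np.load('pics/%s9.npy'%n)
    print(n,'tall',circ(im,K,E,(.635,-.001),.021,.052),'flat',circ(im,K,E,(.495,.338),.029,.032),'cup top',circ(im,K,E,(.468,.26),.0185,.10025),'jar',circ(im,K,E,(.4875,-.297),.025,.068))
    im0=np.load('pics/%s0.npy'%n); print('   jar before',circ(im0,K,E,(.4875,-.297),.025,.068),'tumbler b/a',circ(im0,K,E,(.719,-.208),.036,.1),circ(im,K,E,(.719,-.208),.036,.1))
K,E=P('side'); a=np.load('pics/side5.npy').astype(int);b=np.load('pics/side9.npy').astype(int)
print('side diff oblong region s5 vs s9',np.abs(a-b)[145:185,280:320].mean())
```

```text
tall w40 z 0.044 (129.2757110595703, np.float64(0.636), np.float64(-0.001))
tall w40 z 0.048 (123.47307586669922, np.float64(0.637), np.float64(0.0))
tall w40 z 0.052 (128.8872833251953, np.float64(0.637), np.float64(0.0))
tall w40 z 0.056 (128.10333251953125, np.float64(0.637), np.float64(-0.001))
tall w40 z 0.06 (122.15480041503906, np.float64(0.637), np.float64(-0.002))
side tall (96.35696411132812, np.float64(0.635), np.float64(-0.003)) flat (79.99956512451172, np.float64(0.487), np.float64(0.338)) cup top (89.2458724975586, np.float64(0.469), np.float64(0.262)) jar (69.05022430419922, np.float64(0.4885), np.float64(-0.294))
   jar before (70.62062072753906, np.float64(0.4825), np.float64(-0.305)) tumbler b/a (83.4410629272461, np.float64(0.72), np.float64(-0.209)) (86.32479858398438, np.float64(0.72), np.float64(-0.209))
top tall (105.51619720458984, np.float64(0.637), np.float64(0.007)) flat (107.2190933227539, np.float64(0.496), np.float64(0.338)) cup top (113.63014221191406, np.float64(0.467), np.float64(0.256)) jar (75.60334014892578, np.float64(0.4845), np.float64(-0.29))
   jar before (72.60448455810547, np.float64(0.4845), np.float64(-0.29)) tumbler b/a (83.58629608154297, np.float64(0.719), np.float64(-0.206)) (60.4951057434082, np.float64(0.721), np.float64(-0.205))
side diff oblong region s5 vs s9 2.564583333333333
```

Run:
```python
from pink import *
for n in ('side','top'):
    K,E,b,im=pinkfit(n)
    for z0 in (.004,.014): print(z0,np.round(pred(K,E,(.5545,-.0205),z0),1))
s=sq(); print(s['time'],np.round(s['ft_force'],2),np.round(s['tcp_pos'],3))
```

```text
side pink bbox 193 261 161 204 area 1593
0.004 [340.2 362.6 204.1 223.6]
0.014 [340.3 362.9 201.4 221.1]
top pink bbox 140 210 113 183 area 3175
0.004 [339.6 362.5 175.  197.9]
0.014 [339.7 362.8 174.6 197.6]
41.4333 [-0.26 -0.17 -0.4 ] [ 0.673 -0.045  0.188]
```

Run:
```python
from pink import *
for n,(x0,x1,y0,y1) in {'side':(325,385,190,240),'top':(325,380,160,215)}.items():
    a=np.load('pics/%s9.npy'%n).astype(int); m=(a[...,0]-a[...,1]>18)&(a[...,0]-a[...,2]>8); 
    v,u=np.nonzero(m[y0:y1,x0:x1]); print(n,len(u),u.min()+x0,u.max()+x0,v.min()+y0,v.max()+y0)
```

```text
side 324 341 362 204 225
top 47 341 348 180 197
```

Run:
```python
from h import *
print(bot.close_job()); print(sq()['time'])
```

```text
the job is handed in; nothing more can be done
None
the job is handed in; nothing more can be done
```

Both kits are made up, and I handed the job in at about 41 s of the 141 s allowed. `close_job()` gives no verdict, so I don't know how it was judged.

**What I did, in order:**
1. Flat tin into the larger compartment of the grey oblong tray.
2. Brown bottle upright in the smaller one.
3. Dosing cup upside down over the bottle's cap.
4. Massager on its feet in the wide compartment of the grey square tray.
5. Tall tin lid up in the narrow one.

**What the last checks showed:**
- **Cup:** The arm stopped descending at 98 mm, against 97.8 mm expected for fully home. The side view also matches a fully seated cup.
- **Oblong tray:** The side view of this tray hardly changed between placing the cup and the end.
- **Massager:** The side and wrist views match feet on the tray floor, near the compartment's centre.
- **Tall tin:** The wrist and side views put it in the narrow compartment with about 6 mm to spare. The wrist fit could not settle its height; that it stands upright rests on the side view and on where the arm touched down.
- **Bystanders:** The jar showed no movement in the top view. The tumbler moved no more than about 2 mm in any view, which is measuring error.

**Weak or disagreeing checks:**
- I hit the picture-viewing limit after placing the cup. The massager and tall tin were therefore placed and checked by image code only.
- The arm partly hid the square tray from the top camera, so that view of the massager was cut off, and it put the tall tin 7–10 mm off the other views.
- The side view put the flat tin about 8 mm off the top view, and its jar fits before and after differ by about 12 mm. I read these as bad edge fits, because the other views agree.

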